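# Load the exposure fixture and hold its sprung shutter half over the specimens

### The job

The exposure fixture for light-fastness tests has one rocker switch in the middle pocket of its row: set the two loose switches flat and square into the two empty pockets, lined up like the one already there (front-to-back along the row), and let go of them while the shutter is still open. Then slide the sprung shutter (it has an upright tab to take hold of) to half travel, so that its leading edge stands at the half-way marks across the middle of the switches, and finish still holding it there against its spring; leave the brass weight and the other things alone.

Things in the scene. Friction and masses are not known exactly. Their poses are not given: they have to be found in the camera images.
- fixture: bare aluminium exposure fixture, fixed: base 142 (x) x 227 (y) x 8 mm, two rails along y, 44 mm high, inner faces at x = +-59 mm. Origin on the table under the centre of the open bay; base from y = -167 to +60 mm. Row of 3 pockets along x (far one +x). Rail marks: short ones at y = -46 and +46 mm (open, closed), long ones at y = 0 (half travel). Bay clear from the shutter edge at y = -46 to the +y end.
- pocket_0 (a point): centre of the floor of the near, empty pocket, at fixture x = -39 mm, y = 0, z = 8 mm; axes as the fixture's. Pockets are 36 (x) by 39 mm (y) inside, with ribs 3 mm thick and 4 mm high (tops 12 mm above the table). A switch's own x axis belongs along the fixture's x (either way round), its centre over the pocket's centre.
- pocket_2 (a point): centre of the floor of the far, empty pocket, at fixture x = +39 mm, y = 0, z = 8 mm; otherwise as the near one
- switch_a_center (a point): centre (12.5 mm up) of a loose rocker switch, 34 (x) x 32 (y) x 25 mm high, 14 g, upright on the table. Rocker face on its own -x side; solid from x = -17 to +8 mm (thin terminals behind), y = +-16 mm: grasp it across y. Its x axis starts up to 0.6 rad from world x.
- switch_b_center (a point): centre (12.5 mm up) of the second loose rocker switch, 34 (x) x 32 (y) x 25 mm high, 14 g, upright on the table. Rocker face on its own -x side; solid from x = -17 to +8 mm (thin terminals behind), y = +-16 mm: grasp it across y. Its x axis starts up to 0.6 rad from world x.
- switch_c_center (a point): centre of the same kind of switch, already in the middle pocket (fixture x = 0); it stays there
- shutter (a joint): travel of the shutter in m: 0 open (parked), 0.046 half, 0.092 closed; grows as it moves to the fixture's +y. A spring pulls it back to 0: 3.2 N at the start, rising by 0.8 N per 10 mm, 6.9 N at half, 10.6 N at the end; let go, it runs back.
- shutter_tab (a point): centre, 56.5 mm above the table, of the dark upright tab on the steel shutter plate: 12 mm thick along the fixture's y (slide direction), 36 mm wide along its x, from 42.7 (foot plate 44 x 22 mm) to 71.5 mm above the table. Moves with the shutter; parked it is at fixture x = 0, y = -105 mm. Axes as the fixture's. The shutter plate is 37 to 40 mm above the table.
- shutter_edge (a point): middle of the shutter's leading (+y) edge, 40 mm above the table, at fixture y = -46 mm when open, 0 at half travel
- weight: brass knobbed weight, 28 mm across, 46 mm high, origin under its centre; stands near the loose switches, to be left alone
There are look-alikes about, which are no part of the job. Leave any pink or red look-alike of the part that bears switch_a_center alone.

How it is judged:
By the outcome, as a careful person would: the job done as asked, in the order asked, and still so for the second after the job is handed in, while the arm keeps its last pose, push and grip.
It also fails if it takes over 61 s, if anything falls off the work surface, if the arm or the gripper's body presses on something with over 40 N, if the wrist force passes 120 N, or if a joint passes its speed limit or range.

### The arm

A 6-joint arm with a two-finger parallel gripper is mounted at the origin on a cart in front of the work surface, level with it; the furniture and walls round the work are solid. World frame = base frame: x ahead of the robot, y to its left, z up, the work surface at z = 0. Lengths are in m, angles in rad, forces in N, time in s.
With the tool pointing down it reaches from about 0.35 to 0.875 m from the base axis. Payload 4.2 kg.
Tool frame: the origin (TCP) lies at the very end of the fingers, on their centre line; the grasp point (between the pads) lies 19 mm behind it; z points along the fingers, y is the direction in which the jaws open and shut (so a half turn about z gives the same grasp; the last joint's range is limited). The gripper opens to 85 mm and grips with 20 to 120 N. Pads are 22 mm wide; open, the fingers measure 114 mm over their backs; the gripper's body (76 mm by 85 mm) begins 54 mm behind the grasp point. The pads swing forward as they close: fully open they stand 13 mm farther back than shut.
Start: joints at [1.455, 0.385, 0.008, 0, -1.194, -0.259], TCP at [0.229, 0.582, 0.231] pointing down, gripper open.
Joint ranges: [-3.14, 3.14], [-1.21, 2.06], [-1.07, 1.41], [-3.16, 2.05], [-2.99, -0.16], [-3.1, 3.1]. Speed limits (rad/s): [2.79, 2.79, 3.14, 3.14, 3.14, 3.14].

### API

Orientations are given as a unit quaternion [w, x, y, z].
In Python, from workcell import robot gives the robot as it stands.
- The arm moves only by the tool move_arm, never from a script. Its argument "series" is a list that holds one entry, the list of rows, each a list of 5 numbers: the shift along the tool's x, y, z in cm, then the turn about the tool's z in degrees, then the opening, from -1 (shut) to 1 (fully open). A call has 1 to 8 rows; each row is the pose to reach, as a shift and turn from the pose commanded when the call began, along the tool's axes at that moment; what a row does not reach only later rows make up. A row lasts 1/12 s, in which the tool goes at most 41.7 mm and 7.16 degrees, less where a joint would pass 70% of its speed; a pose out of reach is approached as far as the arm can. A call with a gripper value outside its range is refused whole. The fingers move at their own pace and stop on an object; "force" is the grip in N (left out, the last holds). Time passes only in rows, so rows that repeat a pose let the fingers close. It gives the time, the measured TCP pose, the force and the opening at its end, in the units of the state.
- robot.observe(): the state, without advancing time (a new reading comes with each control period).
- robot.capture(name): name is "scene" or "top" or "wrist"; returns (picture, depth): 400x640x3 uint8, red, green, blue; 400x640 float32, m along the optical axis (not along the pixel's ray), 0 where there is no reading.
- robot.get_calibration(name): a dict with "vfov" (degrees; the focal length in pixels is half the picture's height over the tangent of half this angle, whatever the lens; pixels are square), "cx", "cy" (the principal point, pixels), "xyz" and "rotation" of the camera in the world. Camera axes: x right, y down, z forward; pixel columns grow to the right and rows downward; lengths in m; the calibration is good to about 2 mm. A picture is of the moment at which its call begins: read the wrist's pose just before it. get_calibration takes no time and is no camera call; for the wrist camera it gives the pose at the moment of the call.
- robot.hand_in(): hands the job in, once; it reports no verdict.
The state is a dict: "time": time; "q": joint angles; "joint_velocities": joint speeds; "joint_efforts": joint torques, N m; "ee_pos": TCP position; "tool_rot": TCP orientation; "force": force on the tool from outside, world axes, zero at the start; "ft_torque": the same for the moment, N m; "opening": opening from 0.0 (shut) to 1.0 (fully open).
Only numpy, scipy, OpenCV 4.12 (cv2) and the standard library are available. Lean on these libraries where they do the work, as an engineer would, in place of code of your own. Each camera call takes 0.05 s, during which the arm holds its last target.

## Working session

There is one attempt and no reset: what is moved stays moved. The work goes in short steps, Python scripts to look and compute and a tool call to move; the robot and the scene stay as the last step left them, time stands still between calls to the robot, and variables do not carry over. Pictures are saved under pics/ and viewed, and the job is handed in when it is done.

Besides the shell and the picture viewer there is one more tool, called after "Request:" as name(argument=value, ...), one argument or row to a line, values as JSON. move_arm: Moves the arm, as the interface text tells. Its arguments: {"type":"object","properties":{"series":{"type":"array","items":{"type":"array","items":{"type":"array","items":{"type":"number"}}}},"force":{"type":"number"}},"required":["series"]}

```bash
mkdir -p pics; ls
cat > h.py <<'E'
import numpy as np, cv2
from workcell import robot
def cap(n,f):
    c=robot.get_calibration(n); p,d=robot.capture(n)
    cv2.imwrite(f'pics/{f}.png',p[:,:,::-1]); np.savez(f'pics/{f}.npz',p=p,d=d,R=np.array(c['rotation']),t=np.array(c['xyz']),f=200/np.tan(np.radians(c['vfov'])/2),cx=c['cx'],cy=c['cy'])
    return np.load(f'pics/{f}.npz')
def R_of(z):
    R=z['R']
    return R if R.shape==(3,3) else None
def ray(z,u,v,h):
    d=R_of(z)@np.array([(u-z['cx'])/z['f'],(v-z['cy'])/z['f'],1]); t=z['t']
    return t+d*(h-t[2])/d[2]
def pts(z):
    d=z['d']; v,u=np.mgrid[0:400,0:640]
    P=np.stack([(u-z['cx'])/z['f']*d,(v-z['cy'])/z['f']*d,d],-1)
    return P@R_of(z).T+z['t']
def proj(z,P):
    c=R_of(z).T@(np.array(P)-z['t']); return c[0]/c[2]*z['f']+z['cx'],c[1]/c[2]*z['f']+z['cy']
E
python3 - <<'E'
from h import *
print(robot.observe())
for n in ['scene','top','wrist']:
    z=cap(n,n+'0'); print(n,z['t'],z['R'],z['f'],z['cx'],z['cy'])
E
```

```text
pics
{'time': 0.0, 'q': array([ 1.45459480e+00,  3.85573231e-01,  6.61306804e-03, -4.73956536e-04,
       -1.19398716e+00, -2.58604027e-01]), 'joint_velocities': array([ 0.00023113,  0.00083415,  0.0009444 ,  0.00120947, -0.00090952,
       -0.00042837]), 'joint_efforts': array([ 6.38580082e-05, -3.92292273e+01,  1.88401276e+01,  4.18616831e+00,
       -4.60582698e-03, -5.84176803e-06]), 'ee_pos': array([0.22858027, 0.58107531, 0.23021023]), 'tool_rot': array([ 1.08844366e-03,  9.82474546e-01, -1.86393566e-01, -1.43188496e-04]), 'force': array([-0.13889845,  0.29843384,  0.73128712]), 'ft_torque': array([-0.00881793, -0.03798724, -0.00980326]), 'opening': 0.9995090215560298}
scene [-0.12424002 -0.22453133  0.73819395] [-0.34515626  0.81565827 -0.42625533  0.18405199] 518.1695622814764 307.31032128553886 188.92959369397767
top [0.39712621 0.17563147 0.90304638] [-0.02046065  0.71250426 -0.7011713   0.01666869] 364.8699791385405 326.5546906869959 195.66867296142902
wrist [0.29711044 0.55372314 0.37363118] [-0.08268167 -0.55664855  0.81798673  0.11917988] 330.08722257013403 322.2140616857398 204.00006276677956
```

Rotation is a quaternion; fix the helper.

```bash
python3 - <<'E'
s=open('h.py').read()
s=s.replace("    R=z['R']\n    return R if R.shape==(3,3) else None","    from scipy.spatial.transform import Rotation as Q\n    w,x,y,k=z['R']; return Q.from_quat([x,y,k,w]).as_matrix()")
open('h.py','w').write(s)
E
python3 -c "
from h import *
z=np.load('pics/top0.npz');print(R_of(z));print(ray(z,320,200,0))"
```

```text
[[ 0.01616192 -0.99849298  0.05244587]
 [-0.99985719 -0.01588034  0.00578138]
 [-0.00493981 -0.05253182 -0.99860703]]
[0.43355253 0.19692077 0.        ]
```

View pics/scene0.png

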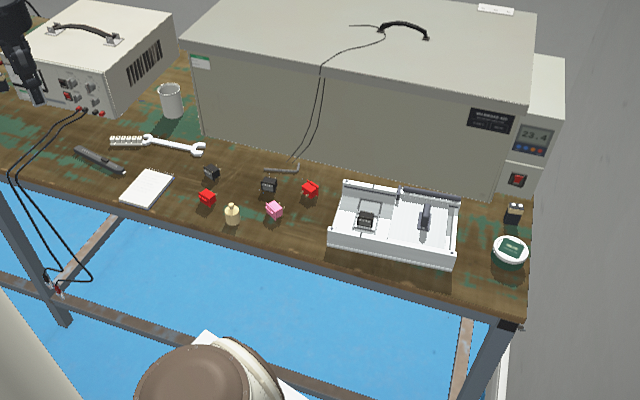

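View pics/top0.png

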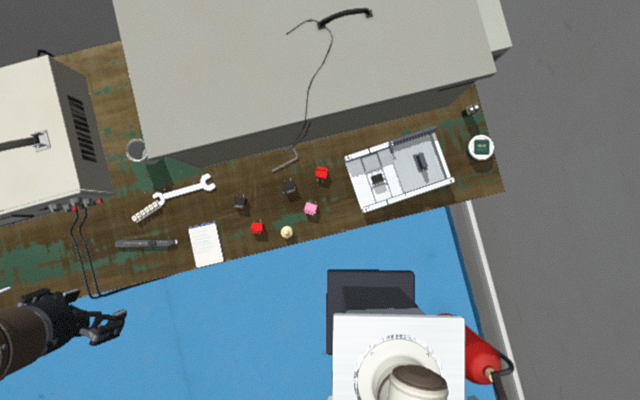

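View pics/wrist0.png

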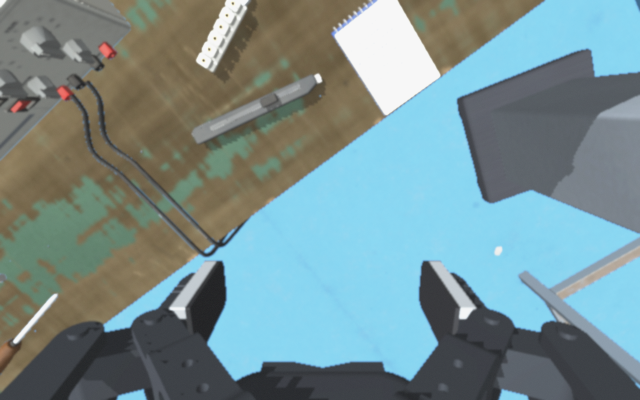

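Run:
```python
from h import *
a=cv2.imread('pics/top0.png')[90:260,200:520]; b=cv2.imread('pics/scene0.png')[140:290,180:540]
cv2.imwrite('pics/c1.png',cv2.resize(a,(800,425),interpolation=cv2.INTER_CUBIC))
cv2.imwrite('pics/c2.png',cv2.resize(b,(800,333),interpolation=cv2.INTER_CUBIC))
z=np.load('pics/top0.npz');P=pts(z)
for n,(u,v) in dict(sw1=(240,202),sw2=(289,187),c=(377,179),tab=(420,160),black=(469,112),red1=(257,228),pink=(311,208),red2=(321,173),w=(287,232),ovenfront=(300,148),oventop=(300,100),hook=(285,163)).items(): print(n,P[v,u].round(3),ray(z,u,v,.025).round(3))
```

```text
sw1 [0.425 0.389 0.026] [0.425 0.389 0.025]
sw2 [0.463 0.272 0.024] [0.463 0.272 0.025]
c [0.485 0.061 0.033] [0.485 0.06  0.025]
tab [ 0.526 -0.033  0.069] [ 0.533 -0.044  0.025]
black [ 0.647 -0.155  0.045] [ 0.653 -0.163  0.025]
red1 [0.363 0.346 0.025] [0.363 0.346 0.025]
pink [0.413 0.218 0.022] [0.413 0.218 0.025]
red2 [0.498 0.195 0.024] [0.498 0.195 0.025]
w [0.355 0.272 0.043] [0.354 0.274 0.025]
ovenfront [0.562 0.249 0.001] [0.558 0.247 0.025]
oventop [0.603 0.23  0.254] [0.676 0.249 0.025]
hook [0.524 0.285 0.005] [0.521 0.283 0.025]
```

View pics/c1.png

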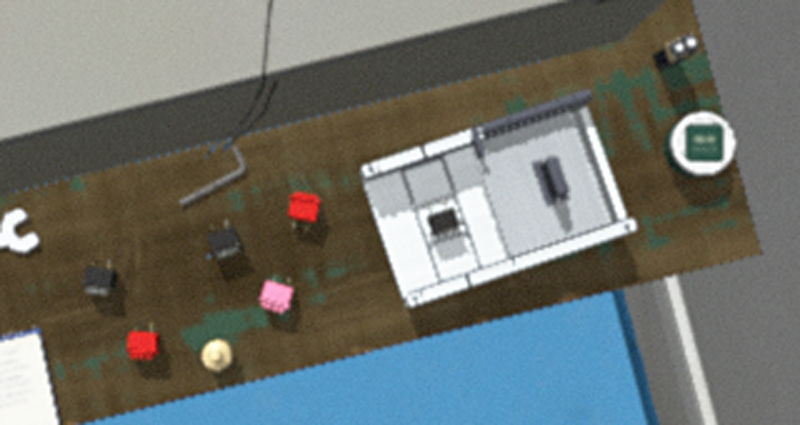

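View pics/c2.png

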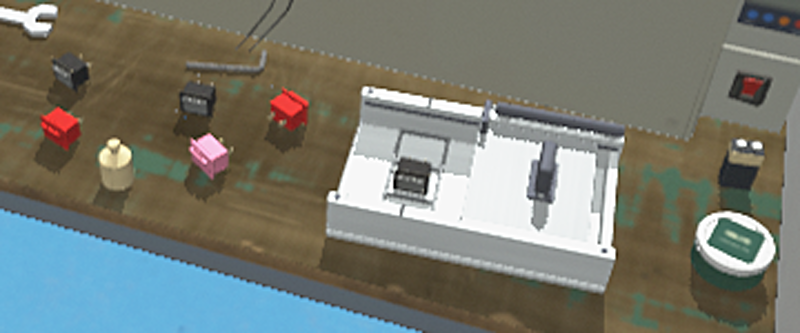

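```bash
cat >> h.py <<'E'
def yawmat(a): return np.array([[np.cos(a),-np.sin(a)],[np.sin(a),np.cos(a)]])
def plan(x,y,zt,yawdeg):
    """TCP target world, tool-x yaw (deg) -> shift cm and turn deg from current measured pose (tool down)"""
    from scipy.spatial.transform import Rotation as Q
    o=robot.observe(); w,a,b,c=o['tool_rot']; R=Q.from_quat([a,b,c,w]).as_matrix()
    d=R.T@(np.array([x,y,zt])-o['ee_pos']); yw=np.degrees(np.arctan2(R[1,0],R[0,0]))
    t=-((yawdeg-yw+180)%360-180)
    print('pos',o['ee_pos'].round(4),'yaw',yw.round(2),'q',o['q'].round(2),'t',round(o['time'],2),'open',round(o['opening'],3),'F',o['force'].round(1))
    print('shift cm',(d*100).round(2),'turn',round(t,2))
E
python3 - <<'E'
from h import *
z=np.load('pics/top0.npz');P=pts(z);p=z['p'].astype(int)
# rail tops: z 0.040..0.048 in region
m=(abs(P[...,2]-.044)<.006)
m[:, :335]=0; m[:,465:]=0; m[:120]=0;m[220:]=0
m=m.astype(np.uint8)*255; 
n,l,s,c=cv2.connectedComponentsWithStats(m)
for i in range(1,n):
    if s[i][4]>30:
        q=P[l==i][:,:2]; print(s[i],q.mean(0).round(4)); r=cv2.minAreaRect((q*1000).astype(np.float32)); print(r)
# dark switches
sat=p.max(-1)-p.min(-1)
d=((p.max(-1)<75)&(P[...,2]>.015)&(P[...,2]<.04)).astype(np.uint8)
d[:,:220]=0;d[:,310:]=0;d[:165]=0;d[215:]=0
n,l,s,c=cv2.connectedComponentsWithStats(d)
for i in range(1,n):
    if s[i][4]>20:
        q=P[l==i][:,:2]; print('sw',s[i],q.mean(0).round(4),cv2.minAreaRect((q*1000).astype(np.float32)))
# oven front top edge
for u in (300,380,440): 
    col=P[:,u,:]; k=np.where((col[:,2]>.2))[0].max(); print('oven',u,k,col[k].round(3))
    k=np.where((abs(col[:,2])<.01)&(col[:,0]>.45))[0].min(); print('  floor',k,col[k].round(3))
cv2.imwrite('pics/mask0.png',m)
E
```

```text
[ 345  133  110   79 2541] [ 0.5112 -0.0152]
((508.94439697265625, 10.705551147460938), (140.05455017089844, 225.58494567871094), 19.620838165283203)
sw [283 181  14  12  94] [0.4661 0.2725] ((466.245849609375, 272.26104736328125), (24.693511962890625, 30.549623489379883), 19.722848892211914)
sw [232 196  14  11  93] [0.4281 0.3914] ((427.62139892578125, 391.5959167480469), (30.29282569885254, 20.727529525756836), 78.39472198486328)
oven 300 167 [0.397 0.176 0.903]
  floor 143 [0.575 0.249 0.002]
oven 380 103 [0.606 0.083 0.236]
  floor 123 [0.629 0.05  0.   ]
oven 440 399 [ 0.061 -0.036  0.209]
  floor 108 [ 0.669 -0.1    0.001]
```

View pics/mask0.png

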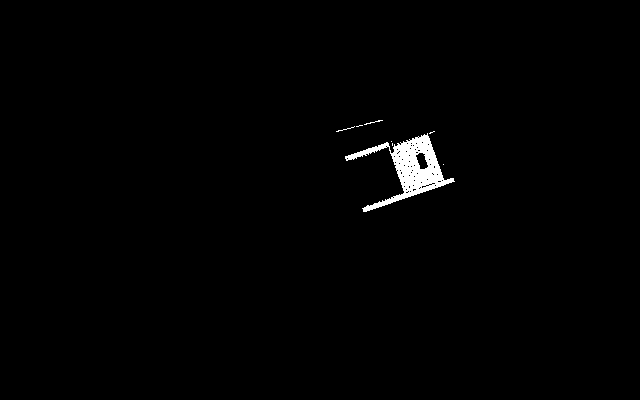

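Run:
```python
from h import *
z=np.load('pics/wrist0.npz');print(R_of(z)); print(ray(z,320,200,0),ray(z,320,300,0), proj(z,[.229,.581,.23]))
plan(.44,.33,.20,-160.4)
```

```text
[[-0.36661228 -0.89095427 -0.26794763]
 [-0.93037023  0.3518771   0.10292587]
 [ 0.0025824   0.28702439 -0.95791979]]
[0.19813053 0.59449089 0.        ] [ 7.29616900e-02  6.44092259e-01 -5.55111512e-17] (np.float64(320.5945390818485), np.float64(264.45545947597486))
pos [0.2286 0.5812 0.2305] yaw -21.48 q [ 1.45  0.39  0.01 -0.   -1.19 -0.26] t 0.15 open 1.0 F [-0.3 -0.   0.5]
shift cm [28.87 15.63  3.08] turn 138.92
```

Request:
move_arm(
  series=[
    [[28.9, 15.6, 3, 57, 1], [28.9, 15.6, 3, 57, 1], [28.9, 15.6, 3, 57, 1], [28.9, 15.6, 3, 57, 1], [28.9, 15.6, 3, 57, 1], [28.9, 15.6, 3, 57, 1], [28.9, 15.6, 3, 57, 1], [28.9, 15.6, 3, 57, 1]],
  ],
)

```text
time: 0.82
ee_pos: [0.4414, 0.3285, 0.201]
tool_rot: [0.0, 0.773, -0.635, -0.0]
force: [1.0, 0.3, 0.1]
opening: 0.999
```

```bash
python3 -c "
from h import *
plan(.44,.33,.20,-160.4)"
```

```text
pos [0.4414 0.3285 0.201 ] yaw -78.83 q [ 0.93  0.28 -0.22 -0.   -1.07 -0.74] t 0.82 open 0.999 F [1.  0.3 0.1]
shift cm [-0.17  0.11  0.1 ] turn 81.57
```

Request:
move_arm(
  series=[
    [[0, 0, 2, 57, 1], [0, 0, 2, 57, 1], [0, 0, 2, 57, 1], [0, 0, 2, 57, 1], [0, 0, 2, 57, 1], [0, 0, 2, 57, 1], [0, 0, 2, 57, 1], [0, 0, 2, 57, 1]],
  ],
)

```text
time: 1.48
ee_pos: [0.4404, 0.3305, 0.181]
tool_rot: [-0.0, -0.376, 0.927, -0.0]
force: [-0.1, -0.6, 0.5]
opening: 0.998
```

Request:
move_arm(
  series=[
    [[0, 0, 0, 24.5, 0.3], [0, 0, 0, 24.5, 0.3], [0, 0, 0, 24.5, 0.3], [0, 0, 0, 24.5, 0.3], [0, 0, 0, 24.5, 0.3]],
  ],
)

```text
time: 1.9
ee_pos: [0.4404, 0.3305, 0.181]
tool_rot: [-0.0, -0.173, 0.985, -0.0]
force: [-0.3, 0.4, 0.5]
opening: 0.65
```

```bash
python3 -c "
from h import *
plan(.44,.33,.20,-160.4); cap('wrist','w1')"
```

```text
pos [0.4404 0.3305 0.181 ] yaw -160.02 q [ 0.94  0.3  -0.25 -0.   -1.02 -2.16] t 1.9 open 0.65 F [-0.3  0.4  0.5]
shift cm [ 0.06 -0.03 -1.9 ] turn 0.38
```

View pics/w1.png

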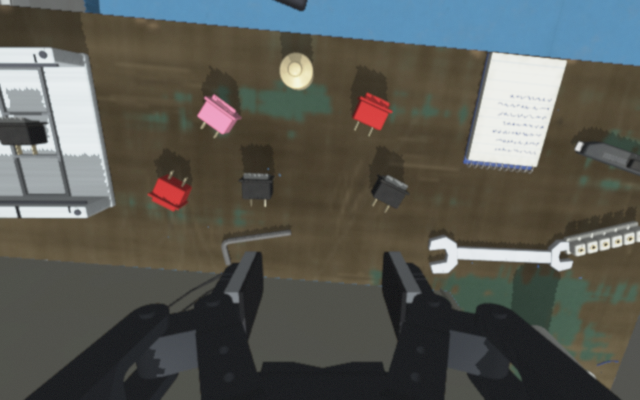

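```bash
cat >> h.py <<'E'
def sw(z,box,zlo=.021,zhi=.029,zp=.025,thr=80):
    P=pts(z);p=z['p'].astype(int); u0,v0,u1,v1=box
    m=np.zeros((400,640),np.uint8); m[v0:v1,u0:u1]=1
    m&=((p.max(-1)<thr)&(P[...,2]>zlo)&(P[...,2]<zhi)).astype(np.uint8)
    m=cv2.morphologyEx(m,cv2.MORPH_OPEN,np.ones((3,3),np.uint8))
    n,l,s,c=cv2.connectedComponentsWithStats(m); i=1+s[1:,4].argmax()
    cs,_=cv2.findContours((l==i).astype(np.uint8),cv2.RETR_EXTERNAL,cv2.CHAIN_APPROX_NONE)
    q=np.array([ray(z,a,b,zp)[:2]*1000 for a,b in cs[0][:,0]],np.float32)
    print(s[i],cv2.minAreaRect(q)); return cv2.minAreaRect(q)
E
python3 - <<'E'
from h import *
z=np.load('pics/w1.npz')
sw(z,(235,165,280,215)); sw(z,(365,165,415,215))
a=cv2.imread('pics/w1.png')[150:220,220:420]
cv2.imwrite('pics/c3.png',cv2.resize(a,(800,280),interpolation=cv2.INTER_CUBIC))
E
```

```text
[240 179  32  21 591] ((463.8493957519531, 271.8264465332031), (19.25234603881836, 28.878572463989258), 19.967979431152344)
[374 180  34  29 570] ((425.5068359375, 391.5076599121094), (28.19605255126953, 19.430625915527344), 83.07315826416016)
```

View pics/c3.png

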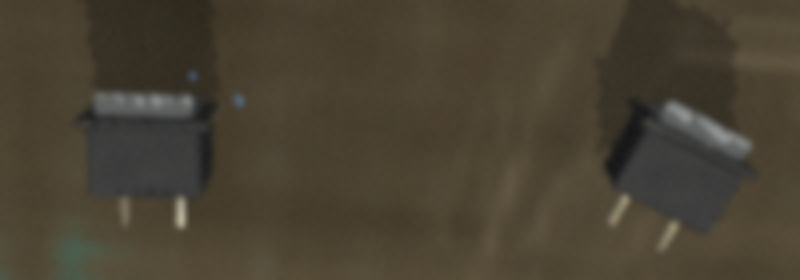

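```bash
python3 -c "
from h import *
plan(.4615,.271,.09,-160.4)"
```

```text
pos [0.4405 0.3305 0.1811] yaw -159.9 q [ 0.94  0.3  -0.25 -0.   -1.02 -2.16] t 1.95 open 0.654 F [-0.   0.6 -0.2]
shift cm [ 0.06 -6.31  9.11] turn 0.5
```

Request:
move_arm(
  series=[
    [[0, -6.3, 5, 0.4, 0.2], [0, -6.3, 9.1, 0.4, 0.2], [0, -6.3, 9.1, 0.4, 0.2], [0, -6.3, 9.1, 0.4, 0.2], [0, -6.3, 9.1, 0.4, 0.2]],
  ],
)

```text
time: 2.37
ee_pos: [0.462, 0.2704, 0.0893]
tool_rot: [-0.001, -0.171, 0.985, -0.001]
force: [0.5, -0.1, 1.8]
opening: 0.6
```

```bash
python3 -c "
from h import *
plan(.4615,.271,.09,-160.4); z=cap('wrist','w2'); print(proj(z,[.4615,.271,.025]))"
```

```text
pos [0.462  0.2704 0.0893] yaw -160.36 q [ 0.83  0.39 -0.4   0.   -0.79 -2.06] t 2.37 open 0.6 F [ 0.5 -0.1  1.8]
shift cm [ 0.03  0.07 -0.07] turn 0.04
(np.float64(325.01034124525194), np.float64(219.59766008072685))
```

View pics/w2.png

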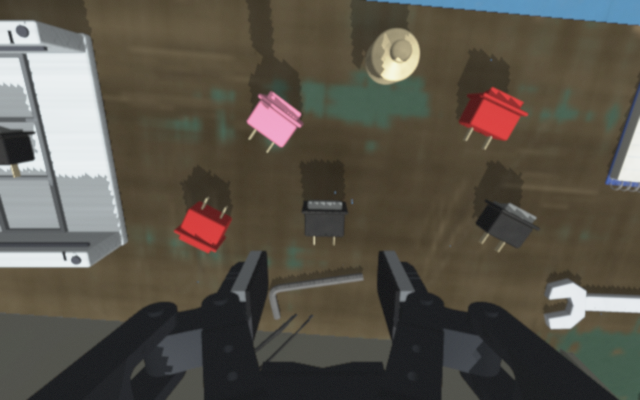

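Run:
```python
from h import *
z=np.load('pics/w2.npz')
sw(z,(300,190,350,245)); sw(z,(465,190,545,255))
for b in ((300,190,350,245),(465,190,545,255)):
    for thr in (60,70,95): sw(z,b,thr=thr)
a=cv2.imread('pics/w2.png')[190:255,290:550]
cv2.imwrite('pics/c4.png',cv2.resize(a,(800,200),interpolation=cv2.INTER_CUBIC))
```

```text
[ 302  209   46   28 1107] ((463.6629333496094, 271.4035339355469), (19.148706436157227, 29.803983688354492), 19.669511795043945)
[ 487  208   52   40 1098] ((425.76904296875, 390.9529724121094), (31.958538055419922, 19.18669319152832), 83.17283630371094)
[324 210  24   5  94] ((454.1588134765625, 275.73651123046875), (2.7819228172302246, 15.217010498046875), 19.670015335083008)
[ 302  209   46   28 1096] ((463.6600036621094, 271.4093017578125), (19.147064208984375, 29.791162490844727), 19.669511795043945)
[ 302  208   46   29 1117] ((463.3343200683594, 271.2878723144531), (19.83911895751953, 29.803983688354492), 19.684825897216797)
[495 212   9   9  40] ((420.1294860839844, 378.2798767089844), (3.1064653396606445, 7.147372722625732), 71.26156616210938)
[ 487  208   52   40 1068] ((425.91473388671875, 390.8472900390625), (31.962533950805664, 19.03641700744629), 82.58043670654297)
[ 487  208   52   40 1109] ((425.4410095214844, 390.99224853515625), (31.958538055419922, 19.847463607788086), 83.17283630371094)
```

View pics/c4.png

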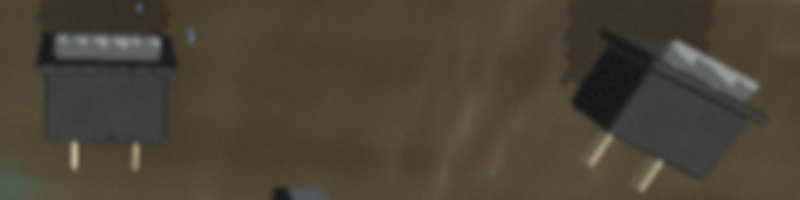

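```bash
python3 -c "
from h import *
plan(.4612,.2705,.0075,-160.3)"
```

```text
pos [0.463 0.272 0.091] yaw -160.3 q [ 0.83  0.38 -0.39  0.   -0.79 -2.06] t 2.42 open 0.597 F [0.3 1.1 0.2]
shift cm [ 0.23 -0.08  8.35] turn -0.0
```

```bash
python3 -c "
from h import *
z=cap('wrist','w3');b=(290,180,360,250)
sw(z,b);sw(z,(465,190,545,255))
plan(.4612,.2705,.0075,-160.3)
z=cap('wrist','w4');sw(z,b);sw(z,(465,190,545,255))
plan(.4612,.2705,.0075,-160.3)
"
```

```text
[ 300  205   46   29 1112] ((463.5264587402344, 271.2993469238281), (19.912935256958008, 29.943098068237305), 19.695003509521484)
[ 485  205   51   40 1083] ((425.8391418457031, 391.04931640625), (32.17637252807617, 19.462966918945312), 83.05247497558594)
pos [0.4633 0.2729 0.0919] yaw -160.28 q [ 0.83  0.38 -0.39  0.   -0.79 -2.06] t 2.47 open 0.6 F [-0.5  0.2  0.4]
shift cm [ 0.31 -0.16  8.44] turn 0.02
[ 299  203   46   29 1094] ((463.1624755859375, 271.2406311035156), (19.936981201171875, 30.026473999023438), 19.700115203857422)
[ 483  203   51   40 1082] ((425.8056335449219, 390.8747863769531), (32.72727966308594, 19.487831115722656), 82.7072525024414)
pos [0.4633 0.2732 0.0922] yaw -160.27 q [ 0.83  0.38 -0.39  0.   -0.79 -2.06] t 2.52 open 0.599 F [0.  1.  0.2]
shift cm [ 0.33 -0.2   8.47] turn 0.03
```

Request:
move_arm(
  series=[
    [[0.3, -0.2, 3, 0, 0.15], [0.3, -0.2, 4.5, 0, 0.15], [0.3, -0.2, 5.5, 0, 0.15], [0.3, -0.2, 5.5, 0, 0.15], [0.3, -0.2, 5.5, 0, 0.15]],
  ],
)

```text
time: 2.93
ee_pos: [0.4606, 0.2696, 0.0362]
tool_rot: [0.001, -0.171, 0.985, 0.0]
force: [-0.0, -0.3, -0.1]
opening: 0.574
```

```bash
python3 -c "
from h import *
plan(.4609,.2705,.0075,-160.3)
z=cap('wrist','w5');plan(.4609,.2705,.0075,-160.3)
"
```

```text
pos [0.4606 0.2696 0.0362] yaw -160.3 q [ 0.83  0.46 -0.45  0.   -0.66 -2.06] t 2.93 open 0.574 F [-0.  -0.3 -0.1]
shift cm [-0.05  0.07  2.87] turn 0.0
pos [0.4609 0.2698 0.0366] yaw -160.3 q [ 0.83  0.46 -0.45  0.   -0.66 -2.06] t 2.98 open 0.575 F [-0.   0.4 -0.6]
shift cm [-0.02  0.06  2.91] turn -0.0
```

View pics/w5.png

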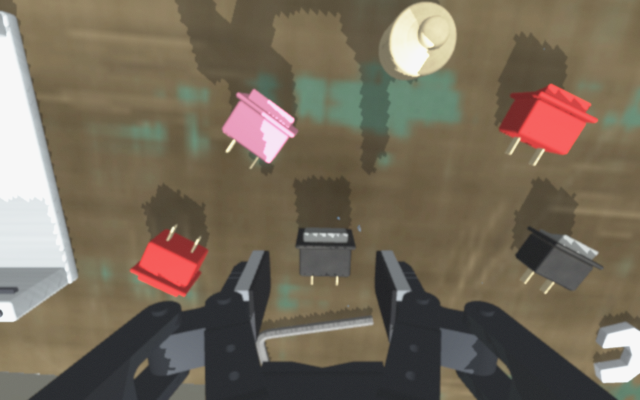

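Request:
move_arm(
  series=[
    [[0, 0, 1.5, 0, 0.15], [0, 0, 2.7, 0, 0.15], [0, 0, 2.9, 0, 0.15], [0, 0, 2.9, 0, 0.15], [0, 0, 2.9, 0, 0.15]],
  ],
)

```text
time: 3.4
ee_pos: [0.4607, 0.2693, 0.0074]
tool_rot: [0.001, -0.171, 0.985, 0.001]
force: [0.2, 0.2, 0.2]
opening: 0.576
```

```bash
python3 -c "
from h import *
plan(.4609,.2705,.0075,-160.3)
z=cap('wrist','w6')
"
```

```text
pos [0.4607 0.2693 0.0074] yaw -160.35 q [ 0.83  0.5  -0.47  0.   -0.59 -2.06] t 3.4 open 0.576 F [0.2 0.2 0.2]
shift cm [-0.06  0.11 -0.01] turn -0.05
```

View pics/w6.png

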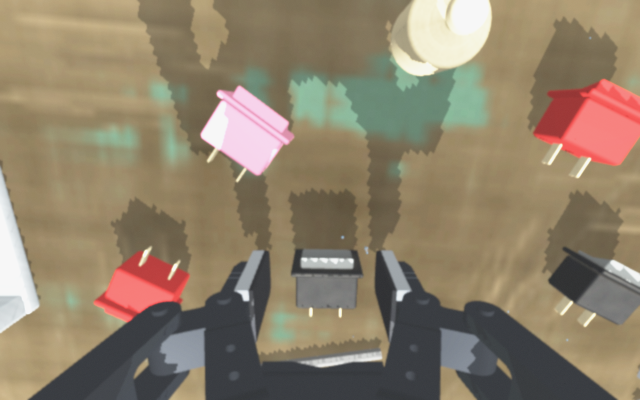

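Request:
move_arm(
  series=[
    [[0, 0.1, 0, 0, -0.3], [0, 0.1, 0, 0, -0.6], [0, 0.1, 0, 0, -1], [0, 0.1, 0, 0, -1], [0, 0.1, 0, 0, -1], [0, 0.1, 0, 0, -1], [0, 0.1, 0, 0, -1]],
  ],
  force=25,
)

```text
time: 4.03
ee_pos: [0.4603, 0.2702, 0.0073]
tool_rot: [0.001, -0.171, 0.985, 0.001]
force: [-1.7, 0.2, 6.1]
opening: 0.352
```

```bash
python3 -c "
from h import *
plan(.4609,.2705,.0075,-160.3)
z=cap('wrist','w7')
"
```

```text
pos [0.4603 0.2702 0.0073] yaw -160.35 q [ 0.84  0.5  -0.47  0.   -0.59 -2.06] t 4.03 open 0.352 F [-1.7  0.2  6.1]
shift cm [-0.07  0.01 -0.02] turn -0.05
```

View pics/w7.png

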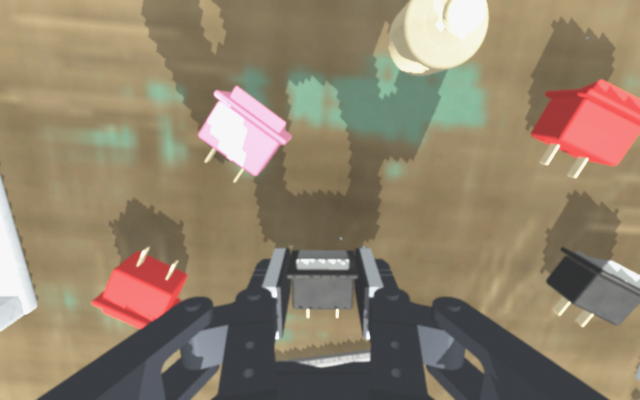

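Request:
move_arm(
  series=[
    [[0, 0, -2, 0, -1], [0, 0, -5, 0, -1], [0, 0, -9, 0, -1], [0, 0, -12, 0, -1], [0, 0, -12, 0, -1], [0, 0, -12, 0, -1]],
  ],
)

```text
time: 4.58
ee_pos: [0.4603, 0.2702, 0.1283]
tool_rot: [0.002, -0.17, 0.985, 0.002]
force: [-0.6, 0.5, 0.4]
opening: 0.351
```

```bash
python3 -c "
from h import *
plan(.4494,.0463,.12,-160.4)
"
```

```text
pos [0.4603 0.2702 0.1283] yaw -160.39 q [ 0.83  0.33 -0.36 -0.   -0.87 -2.06] t 4.58 open 0.351 F [-0.6  0.5  0.4]
shift cm [  8.55 -20.73   0.74] turn 0.01
```

Request:
move_arm(
  series=[
    [[1.5, -4, 0, 0, -1], [3, -8, 0, 0, -1], [5, -12, 0, 0, -1], [6.5, -16, 0, 0, -1], [8, -19.5, 0, 0, -1], [8.5, -20.7, 0, 0, -1], [8.5, -20.7, 0, 0, -1], [8.5, -20.7, 0, 0, -1]],
  ],
)

```text
time: 5.25
ee_pos: [0.4483, 0.0448, 0.1252]
tool_rot: [-0.001, -0.169, 0.986, -0.0]
force: [0.0, -0.1, 0.3]
opening: 0.357
```

```bash
python3 -c "
from h import *
robot.capture('top')
plan(.4494,.0463,.12,-160.4)
z=cap('wrist','w8')
plan(.4494,.0463,.12,-160.4)
"
```

```text
pos [0.4487 0.0457 0.1254] yaw -160.42 q [ 0.46  0.21 -0.55 -0.   -0.81 -1.69] t 5.3 open 0.356 F [ 0.5  0.2 -0. ]
shift cm [-0.08  0.03  0.54] turn -0.02
pos [0.449  0.0463 0.1256] yaw -160.36 q [ 0.46  0.21 -0.55 -0.   -0.81 -1.69] t 5.35 open 0.357 F [0.6 0.4 0.8]
shift cm [-0.04 -0.01  0.56] turn 0.04
```

View pics/w8.png

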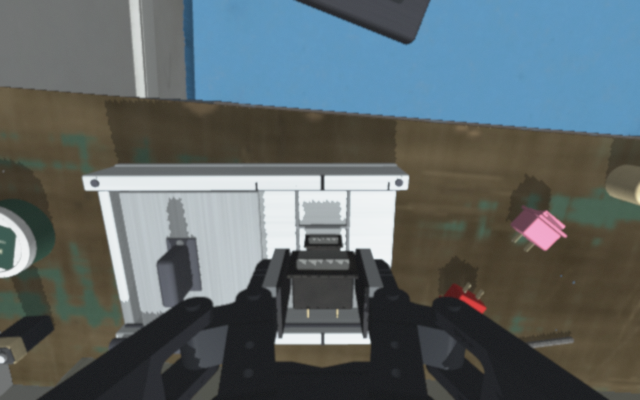

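Run:
```python
from h import *
a=cv2.imread('pics/w8.png')
cv2.imwrite('pics/c5.png',cv2.resize(a[155:260,240:440],(800,420),interpolation=cv2.INTER_CUBIC))
cv2.imwrite('pics/c6.png',cv2.resize(a[155:360,75:275],(600,615),interpolation=cv2.INTER_CUBIC)[:600])
z=np.load('pics/w8.npz'); P=pts(z)
for u,v in((200,178),(200,186),(370,178),(230,183),(350,183)): print(P[v,u].round(4),ray(z,u,v,.044).round(4))
```

```text
[ 0.4539 -0.0434  0.0448] [ 0.4542 -0.0436  0.044 ]
[ 0.4595 -0.0421  0.0447] [ 0.4598 -0.0423  0.044 ]
[0.4145 0.0674 0.0451] [0.4146 0.0677 0.044 ]
[ 0.4501 -0.0228  0.0456] [ 0.4506 -0.0231  0.044 ]
[0.4224 0.0557 0.0447] [0.4226 0.0558 0.044 ]
```

View pics/c5.png

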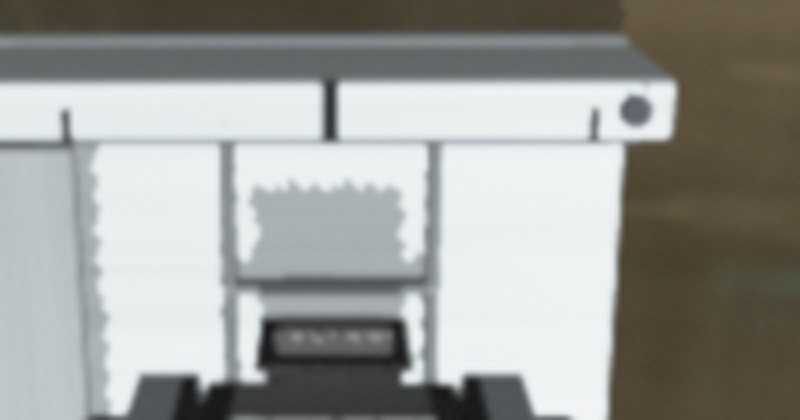

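View pics/c6.png

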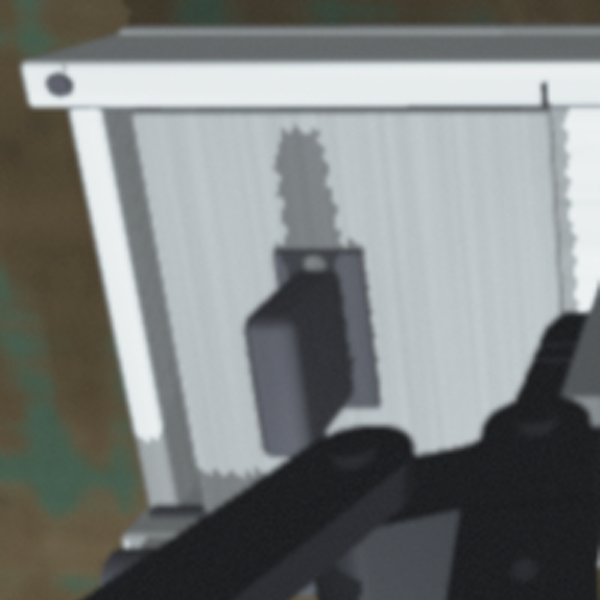

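Run:
```python
from h import *
z=np.load('pics/w8.npz')
g=lambda u,v,h=.044: ray(z,u,v,h)[:2]*1000
LO,RO,LI,RI=g(82.3,175.7),g(409.2,175.2),g(85.7,190.7),g(408,190)
print(np.linalg.norm(LO-RO),np.linalg.norm(LI-RI),np.linalg.norm(RO-RI))
for a,b in((LO,RO),(LI,RI),(g(256.5,189.5),g(389,189.5))):
    d=b-a; print('yaw',np.degrees(np.arctan2(-d[0],d[1])),np.linalg.norm(d))
yaw=np.radians(19.6)
d=RO-LO; yaw=np.arctan2(-d[0],d[1]); X=np.array([np.cos(yaw),np.sin(yaw)]);Y=np.array([-np.sin(yaw),np.cos(yaw)])
e=lambda p:(p@X,p@Y)
for n,p,x,y in (('LO',LO,-71,-167),('RO',RO,-71,60),('LI',LI,-59,-167),('RI',RI,-59,60),('mo',g(256.5,189.5),-59,-46),('mc',g(389,189.5),-59,46),('half out',g(322.3,175),-71,0),('half in',g(322.7,190),-59,0)):
    o=p-x*X-y*Y; print(n,o.round(1))
# ribs pocket0 inner edges z=12: left rib right edge? 
for u,v in ((240+222/4,155+150/4),(240+236/4,155+150/4),(240+428/4,155+150/4),(240+440/4,155+150/4)): print('rib',g(u,v,.012).round(1))
for u,v in ((240+300/4,155+275/4),(240+300/4,155+290/4)): print('ribx',g(u,v,.012).round(1))
```

```text
226.69511295747813 226.49570360137272 10.566413269367288
yaw 19.65501200972705 226.69511295747813
yaw 19.69710701666841 226.49570360137272
yaw 19.56868765543943 92.98092203543526
LO [490.6  60.2]
RO [490.7  59.9]
LI [489.4  59.9]
RI [489.4  59.3]
mo [489.   58.8]
mc [488.8  59.8]
half out [490.6  59.6]
half in [489.3  59.4]
rib [450.6  22.4]
rib [449.7  25. ]
rib [436.8  61.4]
rib [436.   63.7]
ribx [470.6  45.9]
ribx [473.7  47. ]
```

Run:
```python
from h import *
a=cv2.imread('pics/w8.png')
cv2.imwrite('pics/c7.png',cv2.resize(a[225:350,245:405],(800,625),interpolation=cv2.INTER_CUBIC)[:600])
```

```text
(no output)
```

View pics/c7.png

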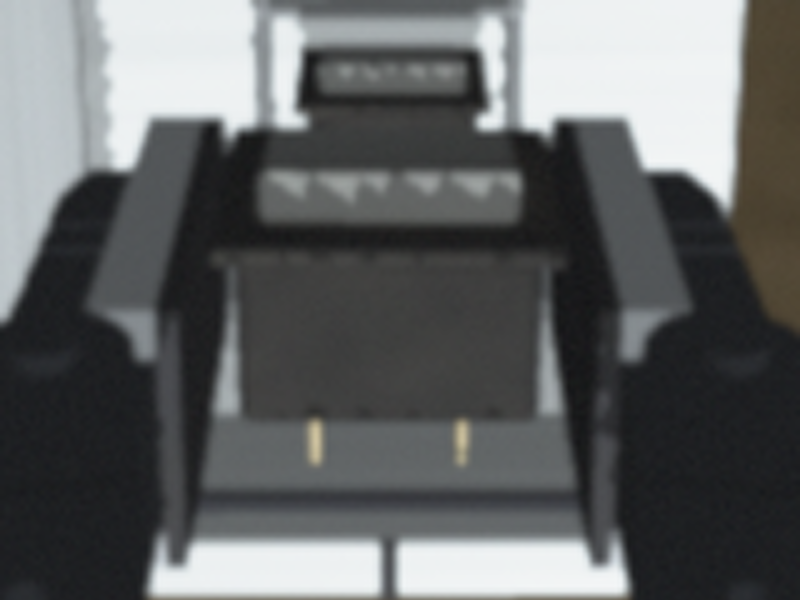

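Run:
```python
from h import *
z=np.load('pics/w8.npz')
yaw=np.radians(19.65);X=np.array([np.cos(yaw),np.sin(yaw)]);Y=np.array([-np.sin(yaw),np.cos(yaw)])
g=lambda u,v,h=.044: ray(z,u,v,h)[:2]*1000
o=np.array([489.2,59.3])
f=lambda u,v,h:( ((g(u,v,h)-o)@X).round(2),((g(u,v,h)-o)@Y).round(2))
print('far inner',f(322.8,332.8,.044))
print('tcp',((np.array([449.0,46.3])-o)@X,(np.array([449.0,46.3])-o)@Y))
print('rear',f(322.7,308,.143),'flange rear',f(323,276,.143),f(287.6,276,.143),f(358.4,276,.143))
# C switch flange front top
print('C flange top', f(245+305/5,225+50/5,.033),f(245+483/5,225+50/5,.033))
```

```text
far inner (np.float64(59.58), np.float64(0.01))
tcp (np.float64(-42.23048321504833), np.float64(1.275259747471282))
rear (np.float64(-30.55), np.float64(0.02)) flange rear (np.float64(-46.25), np.float64(0.17)) (np.float64(-46.26), np.float64(-14.91)) (np.float64(-46.23), np.float64(15.23))
C flange top (np.float64(-20.53), np.float64(-12.77)) (np.float64(-20.49), np.float64(14.54))
```

Run:
```python
from h import *
z=np.load('pics/w8.npz')
yaw=np.radians(19.65);X=np.array([np.cos(yaw),np.sin(yaw)]);Y=np.array([-np.sin(yaw),np.cos(yaw)])
o=np.array([489.2,59.3])
def f(u,v,h): g=ray(z,u,v,h)[:2]*1000-o; return (g@X).round(2),(g@Y).round(2)
for v in (246,246.6,247.2): print(f(306,v,.033),f(341,v,.033))
print('C bot front',f(306,235,.008))
for v in (226,229): print(v,f(322,v,.012),f(322,v,.008))
z2=np.load('pics/w5.npz'); print()
```

```text
(np.float64(-11.37), np.float64(-12.92)) (np.float64(-11.34), np.float64(14.21))
(np.float64(-10.87), np.float64(-12.93)) (np.float64(-10.83), np.float64(14.22))
(np.float64(-10.36), np.float64(-12.94)) (np.float64(-10.33), np.float64(14.23))
C bot front (np.float64(-10.42), np.float64(-14.14))
226 (np.float64(-20.03), np.float64(-0.53)) (np.float64(-18.54), np.float64(-0.54))
229 (np.float64(-17.38), np.float64(-0.54)) (np.float64(-15.84), np.float64(-0.55))
```

Run:
```python
from h import *
yaw=np.radians(19.65);X=np.array([np.cos(yaw),np.sin(yaw)]);Y=np.array([-np.sin(yaw),np.cos(yaw)])
o=np.array([489.2,59.3])
z=np.load('pics/w8.npz');P=pts(z)*1000
print('held; v, x,y,z median over u 312..333')
for v in range(236,316,2):
    q=np.median(P[v,314:332],axis=0); g=q[:2]-o; print(v,(g@X).round(1),q[2].round(1),np.median(z['p'][v,314:332].mean(-1)))
```

```text
held; v, x,y,z median over u 312..333
236 -13.6 17.9 65.33333333333333
238 -16.7 29.6 107.33333333333334
240 -14.8 29.4 106.0
242 -13.4 29.7 93.66666666666667
244 -11.6 29.9 45.666666666666664
246 -11.4 33.8 50.333333333333336
248 -9.7 33.2 61.5
250 -7.5 31.3 62.666666666666664
252 -48.9 124.9 60.333333333333336
254 -49.1 127.5 58.666666666666664
256 -49.2 129.7 57.666666666666664
258 -50.6 134.2 70.66666666666667
260 -52.2 140.2 135.16666666666669
262 -51.3 139.8 119.66666666666666
264 -50.0 139.6 101.83333333333334
266 -49.4 139.8 99.0
268 -48.1 139.7 92.5
270 -47.5 139.9 46.0
272 -47.5 141.6 29.833333333333336
274 -47.4 143.4 36.5
276 -46.7 143.9 60.83333333333333
278 -45.6 143.7 64.0
280 -43.6 141.3 64.66666666666667
282 -42.2 141.2 64.66666666666667
284 -41.7 141.5 63.666666666666664
286 -40.6 141.4 63.5
288 -39.3 140.8 63.333333333333336
290 -38.7 141.5 63.333333333333336
292 -37.6 141.5 63.16666666666667
294 -36.7 141.3 63.333333333333336
296 -35.6 141.4 64.66666666666666
298 -34.5 141.1 65.5
300 -33.2 141.3 65.83333333333334
302 -32.6 141.1 66.0
304 -31.6 141.3 64.66666666666667
306 -30.7 141.3 64.16666666666666
308 -29.9 141.3 67.16666666666666
310 59.4 13.1 97.66666666666667
312 59.6 16.2 100.16666666666666
314 59.2 19.4 99.66666666666667
```

Request:
move_arm(
  series=[
    [[0.2, 0, 3, 0, -1], [0.2, 0, 6, 0, -1], [0.2, 0, 8.5, 0, -1], [0.2, 0, 9.5, 0, -1], [0.2, 0, 9.7, 0, -1], [0.2, 0, 9.7, 0, -1], [0.2, 0, 9.7, 0, -1]],
  ],
)

```text
time: 5.93
ee_pos: [0.448, 0.0462, 0.0297]
tool_rot: [0.001, -0.171, 0.985, 0.0]
force: [0.0, -0.3, -0.7]
opening: 0.358
```

```bash
cat >> h.py <<'E'
yaw=np.radians(19.65);X=np.array([np.cos(yaw),np.sin(yaw)]);Y=np.array([-np.sin(yaw),np.cos(yaw)])
o=np.array([489.2,59.3])
def fx(P): return np.stack([(P[...,:2]-o)@X,(P[...,:2]-o)@Y,P[...,2]],-1)
def prof(z,u0,u1,v0,v1,s=1):
    P=fx(pts(z)*1000)
    for v in range(v0,v1,s):
        q=np.median(P[v,u0:u1],axis=0); print(v,q.round(1),int(np.median(z['p'][v,u0:u1].mean(-1))))
E
python3 -c "
from h import *
robot.capture('top')
z=cap('wrist','w9')
plan(.4494,.0463,.12,-160.35)
p=robot.observe()['ee_pos'][None]*1000; print('tcp f',fx(p))
prof(z,314,332,190,330,2)
"
```

```text
pos [0.4481 0.0461 0.0303] yaw -160.32 q [ 0.47  0.36 -0.66  0.   -0.54 -1.69] t 6.03 open 0.358 F [-1.  -0.2 -0.2]
shift cm [-0.15 -0.02 -8.97] turn 0.03
tcp f [[-43.11374123   1.33244444  30.25221947]]
190 [-72.4   0.6   0.6] 56
192 [-71.3   0.6   0.7] 62
194 [-70.9   0.6   3.4] 97
196 [-70.8   0.6   7. ] 127
198 [-70.1   0.6   8.3] 150
200 [-69.8   0.6  11.1] 109
202 [-69.9   0.6  14.9] 100
204 [-69.9   0.6  18.3] 98
206 [-69.9   0.6  21.6] 99
208 [-69.8   0.6  24.8] 101
210 [-69.8   0.6  27.7] 101
212 [-70.    0.6  31.1] 102
214 [-70.    0.6  34. ] 102
216 [-69.9   0.6  36.5] 102
218 [-69.9   0.6  39.3] 103
220 [-69.9   0.6  41.7] 104
222 [-69.8   0.6  43.8] 137
224 [-69.2   0.6  44.8] 198
226 [-68.5   0.6  45.1] 229
228 [-67.7   0.6  45.3] 229
230 [-66.7   0.6  45.2] 227
232 [-65.7   0.6  44.8] 224
234 [-64.7   0.6  44.6] 223
236 [-64.1   0.6  45.2] 224
238 [-63.    0.6  44.7] 225
240 [-62.3   0.6  45.3] 224
242 [-61.3   0.6  45.2] 223
244 [-60.2   0.6  44.8] 225
246 [-43.6   0.7   9.6] 231
248 [-42.2   0.6   9.1] 234
250 [-40.9   0.6   9. ] 174
252 [-49.5   0.6  29.7] 62
254 [-
[... 321 characters left out ...]
278 [-46.2   0.6  48.4] 62
280 [-44.    0.6  46.2] 64
282 [-42.9   0.6  46.1] 63
284 [-42.    0.6  46.2] 63
286 [-41.    0.6  46.1] 63
288 [-39.8   0.6  45.8] 62
290 [-39.    0.6  46.1] 62
292 [-38.    0.6  46.1] 63
294 [-37.1   0.6  46.2] 63
296 [-36.    0.6  46. ] 65
298 [-35.    0.6  46. ] 64
300 [-34.    0.7  46.1] 66
302 [-33.    0.6  46.1] 65
304 [-31.9   0.6  46. ] 64
306 [-31.    0.6  46.1] 62
308 [-29.8   0.6  45.9] 58
310 [-16.1   0.6  27.6] 80
312 [-16.3   0.6  29.5] 122
314 [-15.3   0.7  29.8] 106
316 [-13.9   0.6  29.5] 98
318 [-12.6   0.6  29.4] 81
320 [-11.9   0.6  30. ] 37
322 [-11.8   0.6  31.4] 29
324 [-11.9   0.6  33.2] 38
326 [-11.2   0.6  33.8] 63
328 [-8.1  0.6 31.3] 63
```

View pics/w9.png

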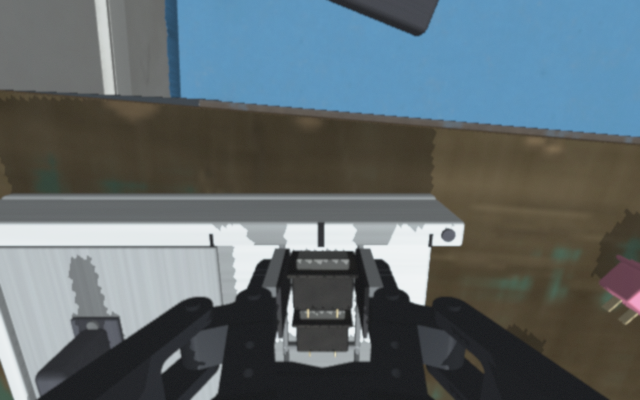

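```bash
python3 -c "
from h import *
z=np.load('pics/w9.npz');P=fx(pts(z)*1000)
for v in (246,248,250,252,254,258,264,270,276): print(v,[tuple(P[v,u].round(0)) for u in (272,276,280,285,362,366,370,374)])
print([ (fx(ray(z,u,v,h)*1000)).round(1) for u,v,h in ((288,276,.0485),(358,276,.0485),(321,235,.044),(211.5,240,.044),(430.5,240,.044))])
a=cv2.imread('pics/w9.png')
cv2.imwrite('pics/c8.png',cv2.resize(a[215:365,220:420],(800,600),interpolation=cv2.INTER_CUBIC))
"
```

```text
246 [(np.float64(-43.0), np.float64(-27.0), np.float64(9.0)), (np.float64(-43.0), np.float64(-25.0), np.float64(9.0)), (np.float64(-45.0), np.float64(-22.0), np.float64(12.0)), (np.float64(-44.0), np.float64(-19.0), np.float64(11.0)), (np.float64(-45.0), np.float64(21.0), np.float64(12.0)), (np.float64(-43.0), np.float64(24.0), np.float64(9.0)), (np.float64(-43.0), np.float64(26.0), np.float64(9.0)), (np.float64(-43.0), np.float64(28.0), np.float64(9.0))]
248 [(np.float64(-42.0), np.float64(-27.0), np.float64(9.0)), (np.float64(-42.0), np.float64(-25.0), np.float64(9.0)), (np.float64(-44.0), np.float64(-22.0), np.float64(13.0)), (np.float64(-43.0), np.float64(-20.0), np.float64(10.0)), (np.float64(-44.0), np.float64(21.0), np.float64(13.0)), (np.float64(-42.0), np.float64(24.0), np.float64(9.0)), (np.float64(-42.0), np.float64(26.0), np.float64(9.0)), (np.float64(-42.0), np.float64(29.0), np.float64(9.0))]
250 [(np.float64(-40.0), np.float64(-27.0), np.float64(8.0)), (np.float64(-54.0), np.float64(-20.0), np.float64(38.0)), (np.float64(-54.0), np.float64(-19.0), np.float64(37.0)), (n
[... 2520 characters left out ...]
4(19.0), np.float64(57.0)), (np.float64(-54.0), np.float64(21.0), np.float64(56.0))]
276 [(np.float64(-54.0), np.float64(-19.0), np.float64(60.0)), (np.float64(-55.0), np.float64(-17.0), np.float64(62.0)), (np.float64(-55.0), np.float64(-15.0), np.float64(62.0)), (np.float64(-50.0), np.float64(-15.0), np.float64(54.0)), (np.float64(-54.0), np.float64(16.0), np.float64(60.0)), (np.float64(-55.0), np.float64(17.0), np.float64(62.0)), (np.float64(-53.0), np.float64(19.0), np.float64(60.0)), (np.float64(-54.0), np.float64(20.0), np.float64(61.0))]
[array([-47.2, -14. ,  48.5]), array([-47.2,  15.6,  48.5]), array([-64. ,  -0.1,  44. ]), array([-61.7, -46.4,  44. ]), array([-61.8,  46.3,  44. ])]
```

View pics/c8.png

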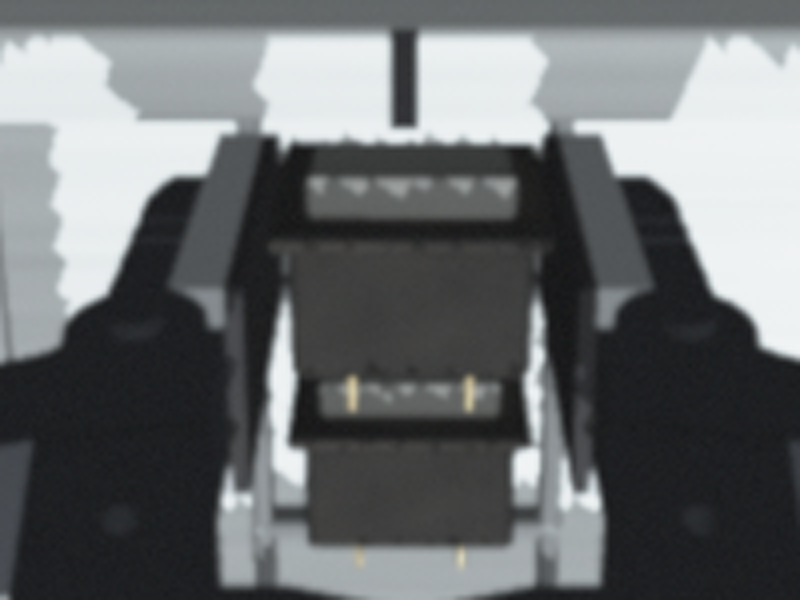

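Request:
move_arm(
  series=[
    [[0.15, -0.03, 0, 0, -1], [0.28, -0.06, 0, 0, -1], [0.28, -0.06, 0.4, 0, -1], [0.28, -0.06, 0.8, 0, -1], [0.28, -0.06, 0.8, 0, -1]],
  ],
)

```text
time: 6.45
ee_pos: [0.4443, 0.0435, 0.0207]
tool_rot: [-0.001, -0.17, 0.985, -0.0]
force: [-0.8, 0.6, -1.3]
opening: 0.355
```

```bash
python3 -c "
from h import *
robot.capture('top')
z=cap('wrist','w10')
plan(.4494,.0463,.12,-160.35)
p=robot.observe()['ee_pos'][None]*1000; print('tcp f',fx(p))
prof(z,314,332,258,345,3)
a=cv2.imread('pics/w10.png')
cv2.imwrite('pics/c9.png',cv2.resize(a[215:365,220:420],(800,600),interpolation=cv2.INTER_CUBIC))
"
```

```text
pos [0.4447 0.0437 0.021 ] yaw -160.38 q [ 0.46  0.38 -0.67  0.   -0.52 -1.69] t 6.55 open 0.36 F [-0.7  0.2 -0.1]
shift cm [-0.53  0.09 -9.9 ] turn -0.03
tcp f [[-47.2088915    0.24020449  21.02414479]]
258 [-62.7  -0.6  45.2] 235
261 [-61.3  -0.6  45. ] 234
264 [-59.8  -0.6  44.7] 207
267 [-53.5  -0.6  35. ] 113
270 [-52.2  -0.6  35.3] 54
273 [-52.1  -0.6  37.9] 35
276 [-51.5  -0.6  39.4] 72
279 [-48.5  -0.6  36.6] 74
282 [-47.1  -0.7  36.7] 76
285 [-45.8  -0.7  37. ] 74
288 [-44.3  -0.7  36.9] 74
291 [-42.8  -0.7  36.9] 74
294 [-41.1  -0.7  36.5] 74
297 [-39.7  -0.7  36.8] 76
300 [-38.2  -0.7  36.7] 77
303 [-36.8  -0.7  37. ] 76
306 [-35.3  -0.7  36.9] 74
309 [-33.5  -0.7  36.5] 154
312 [-12.7  -0.7   8.9] 193
315 [-12.   -0.7  10.5] 70
318 [-13.5  -0.7  15.2] 70
321 [-13.7  -0.7  18.1] 69
324 [-13.7  -0.7  20.4] 68
327 [-15.   -0.7  24.6] 66
330 [-16.5  -0.7  28.8] 113
333 [-15.6  -0.7  29.9] 124
336 [-13.6  -0.7  29.5] 115
339 [-11.8  -0.7  29.5] 54
342 [-12.   -0.7  31.7] 34
```

View pics/c9.png

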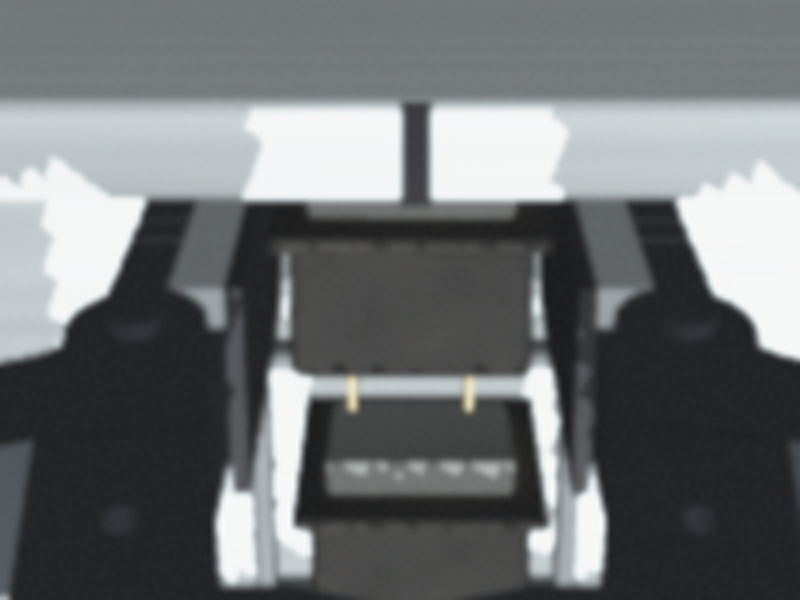

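Request:
move_arm(
  series=[
    [[-0.12, 0.07, 0, 0, -1], [-0.12, 0.07, 0, 0, -1], [-0.12, 0.07, 0.3, 0, -1], [-0.12, 0.07, 0.5, 0, -1], [-0.12, 0.07, 0.6, 0, -1], [-0.12, 0.07, 0.6, 0, -1]],
  ],
)

```text
time: 7.05
ee_pos: [0.4456, 0.0448, 0.0153]
tool_rot: [-0.0, -0.171, 0.985, -0.0]
force: [-1.4, -0.2, 2.6]
opening: 0.358
```

```bash
python3 -c "
from h import *
z=cap('wrist','w11')
plan(.4494,.0463,.12,-160.35)
p=robot.observe()['ee_pos'][None]*1000; print('tcp f',fx(p))
prof(z,314,332,258,355,3)
a=cv2.imread('pics/w11.png')
cv2.imwrite('pics/c10.png',cv2.resize(a[215:365,220:420],(800,600),interpolation=cv2.INTER_CUBIC))
"
```

```text
pos [0.4456 0.0448 0.0153] yaw -160.37 q [ 0.47  0.39 -0.68  0.   -0.5  -1.69] t 7.1 open 0.359 F [-1.2 -0.1  2. ]
shift cm [-4.000e-01  1.000e-02 -1.047e+01] turn -0.02
tcp f [[-45.92216327   1.01027513  15.31368555]]
258 [-63.8   0.2  44.9] 239
261 [-62.6   0.2  45. ] 239
264 [-61.3   0.2  44.9] 239
267 [-60.    0.2  44.8] 222
270 [-50.8   0.2  30. ] 56
273 [-50.7   0.1  32.3] 38
276 [-50.    0.1  33.6] 77
279 [-47.1   0.1  31.1] 79
282 [-45.7   0.1  31.2] 80
285 [-44.3   0.1  31.4] 80
288 [-42.9   0.1  31.4] 79
291 [-41.2   0.1  31.2] 79
294 [-40.1   0.1  31.6] 79
297 [-38.3   0.1  31.2] 81
300 [-36.6   0.1  30.9] 82
303 [-35.3   0.1  31.2] 81
306 [-33.8   0.1  31.3] 79
309 [-32.    0.1  30.9] 98
312 [-14.9   0.1   8.6] 206
315 [-13.2   0.1   8.9] 211
318 [-11.8   0.1   9.4] 98
321 [-13.5   0.   14.3] 75
324 [-13.6   0.1  16.8] 74
327 [-13.9   0.1  19.5] 72
330 [-14.3   0.1  22.3] 71
333 [-15.6   0.1  26.2] 70
336 [-16.7   0.1  29.7] 144
339 [-14.8   0.1  29.4] 127
342 [-13.2   0.1  29.5] 117
345 [-11.6   0.1  29.6] 47
348 [-11.7   0.1  31.7] 36
351 [-11.8   0.1  33.7] 62
354 [-7.9  0.1 31.2] 82
```

View pics/c10.png

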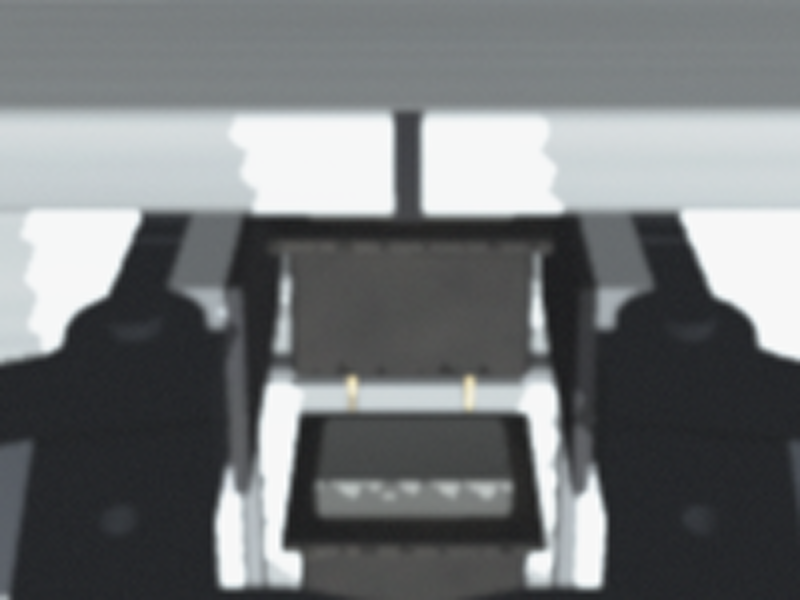

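Request:
move_arm(
  series=[
    [[0, 0, 0, 0, -0.1], [0, 0, 0, 0, 0.05], [0, 0, 0, 0, 0.05], [0, 0, 0, 0, 0.05], [0, 0, -2, 0, 0.05], [0, 0, -5, 0, 0.05], [0, 0, -9, 0, 0.1], [0, 0, -11, 0, 0.1]],
  ],
)

```text
time: 7.77
ee_pos: [0.4474, 0.0453, 0.129]
tool_rot: [0.003, -0.171, 0.985, 0.0]
force: [0.2, 0.6, 0.1]
opening: 0.55
```

```bash
python3 -c "
from h import *
robot.capture('top')
z=cap('wrist','w12')
plan(.4231,.3902,.12,172)
"
```

```text
pos [0.4483 0.0459 0.1292] yaw -160.33 q [ 0.47  0.2  -0.56  0.   -0.81 -1.69] t 7.87 open 0.552 F [-0.3  0.8 -0.1]
shift cm [-9.2  33.27  1.02] turn 27.67
```

View pics/w12.png

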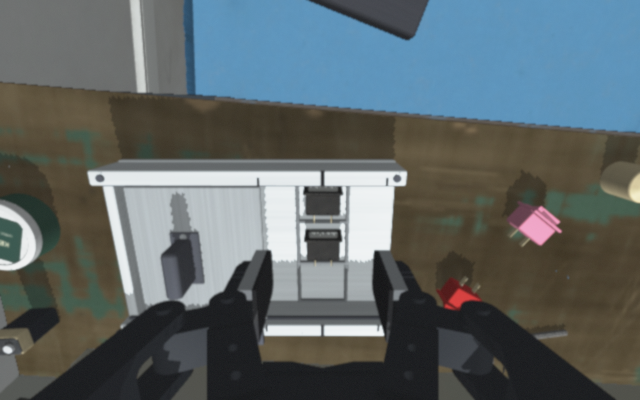

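Request:
move_arm(
  series=[
    [[-1, 4, 0, 4, 0.2], [-2, 8, 0, 8, 0.2], [-3.5, 12, 0, 12, 0.2], [-4.5, 16, 0, 16, 0.2], [-5.5, 20, 0, 20, 0.2], [-6.5, 24, 0, 24, 0.2], [-8, 28, 0, 28, 0.2], [-9, 32, 1, 29.2, 0.2]],
  ],
)

```text
time: 8.53
ee_pos: [0.4234, 0.3776, 0.1162]
tool_rot: [0.001, 0.084, 0.996, 0.001]
force: [1.0, 0.9, -0.2]
opening: 0.602
```

```bash
python3 -c "
from h import *
plan(.4218,.3915,.085,170.5)
"
```

```text
pos [0.4234 0.3776 0.1162] yaw 170.32 q [ 1.01  0.4  -0.29  0.   -0.88 -2.75] t 8.53 open 0.602 F [ 1.   0.9 -0.2]
shift cm [0.4  1.33 3.12] turn -0.18
```

Request:
move_arm(
  series=[
    [[0.4, 1.4, 3, 0, 0.15], [0.4, 1.4, 3, 0, 0.15], [0.4, 1.4, 3, 0, 0.15], [0.4, 1.4, 3, 0, 0.15]],
  ],
)

```text
time: 8.87
ee_pos: [0.4214, 0.3884, 0.0853]
tool_rot: [-0.0, 0.083, 0.997, -0.001]
force: [-0.1, -0.3, 0.2]
opening: 0.574
```

```bash
python3 -c "
from h import *
robot.capture('top')
z=cap('wrist','w13')
plan(.4218,.3915,.0075,170.5)
a=cv2.imread('pics/w13.png')
cv2.imwrite('pics/c11.png',cv2.resize(a[170:290,240:400],(800,600),interpolation=cv2.INTER_CUBIC))
sw(z,(290,180,360,260)); sw(z,(290,180,360,260),zlo=.019,thr=95)
"
```

```text
pos [0.4221 0.3886 0.0867] yaw 170.37 q [ 1.03  0.44 -0.31  0.   -0.82 -2.77] t 8.97 open 0.57 F [-0.8  0.1  0.3]
shift cm [0.09 0.28 7.92] turn -0.13
[ 306  209   47   30 1160] ((424.86572265625, 391.74871826171875), (30.085847854614258, 20.020139694213867), 82.6960220336914)
[ 306  207   47   32 1240] ((424.26519775390625, 391.8963317871094), (30.105602264404297, 21.27368927001953), 83.24092864990234)
```

View pics/c11.png

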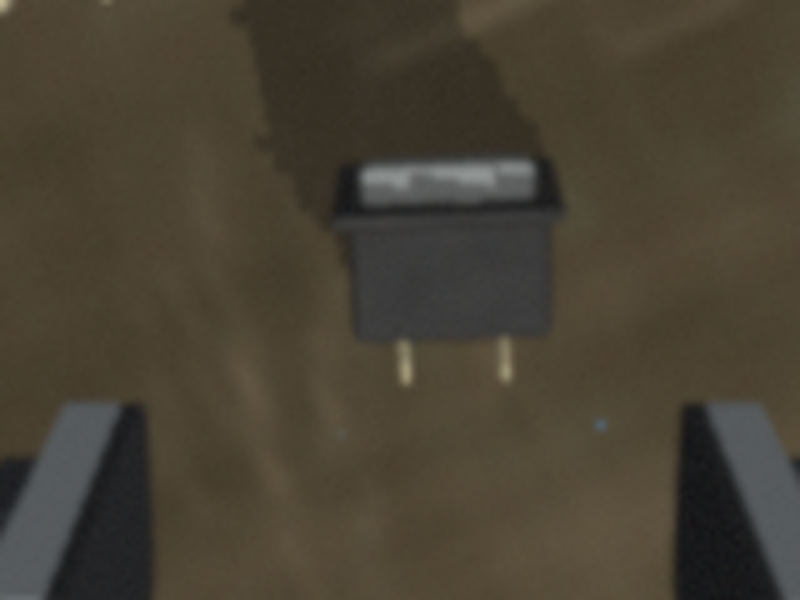

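```bash
python3 -c "
from h import *
plan(.4214,.3922,.0075,172.4)
"
```

```text
pos [0.4221 0.3886 0.0867] yaw 170.37 q [ 1.03  0.44 -0.31  0.   -0.82 -2.77] t 8.97 open 0.57 F [-0.8  0.1  0.3]
shift cm [0.14 0.34 7.92] turn -2.03
```

Request:
move_arm(
  series=[
    [[0.13, 0.34, 2, -2, 0.1], [0.13, 0.34, 4, -2, 0.1], [0.13, 0.34, 5, -2, 0.1], [0.13, 0.34, 5.5, -2, 0.1], [0.13, 0.34, 5.5, -2, 0.1], [0.13, 0.34, 5.5, -2, 0.1]],
  ],
)

```text
time: 9.47
ee_pos: [0.4214, 0.3929, 0.0316]
tool_rot: [0.0, 0.066, 0.998, 0.001]
force: [-0.7, -0.5, 0.8]
opening: 0.549
```

```bash
python3 -c "
from h import *
robot.capture('top')
z=cap('wrist','w14')
plan(.4214,.3922,.0075,172.4)
sw(z,(280,220,370,320)); sw(z,(280,220,370,320),zlo=.019,thr=95)
"
```

```text
pos [0.4214 0.3934 0.032 ] yaw 172.42 q [ 1.03  0.52 -0.35  0.   -0.7  -2.74] t 9.57 open 0.551 F [ 0.3 -0.2  0.6]
shift cm [-0.01 -0.12  2.45] turn 0.02
[ 292  244   62   37 1889] ((424.1672668457031, 392.09332275390625), (30.285802841186523, 19.94076919555664), 82.36506652832031)
[ 292  240   62   41 2094] ((423.11083984375, 392.2350158691406), (30.285802841186523, 22.072769165039062), 82.36543273925781)
```

View pics/w14.png

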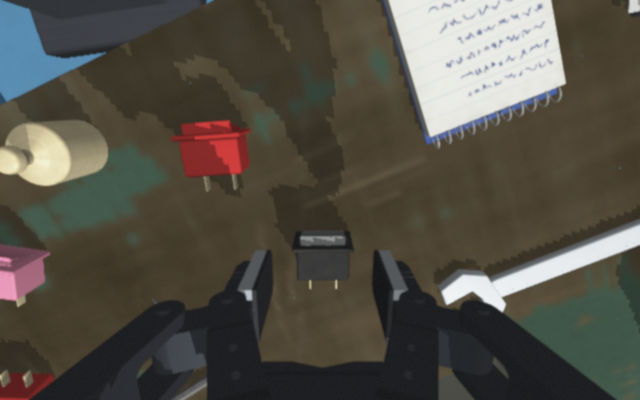

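Request:
move_arm(
  series=[
    [[0, -0.05, 1.3, 0, 0.1], [0, -0.05, 2.3, 0, 0.1], [0, -0.05, 2.45, 0, 0.1], [0, -0.05, 2.45, 0, 0.1], [0, -0.05, 2.45, 0, -0.3], [0, -0.05, 2.45, 0, -1], [0, -0.05, 2.45, 0, -1], [0, -0.05, 2.45, 0, -1]],
  ],
  force=25,
)

```text
time: 10.23
ee_pos: [0.421, 0.3927, 0.0067]
tool_rot: [0.0, 0.066, 0.998, 0.0]
force: [-0.4, -0.2, 1.6]
opening: 0.355
```

Request:
move_arm(
  series=[
    [[0, 0, 0, 0, -1], [0, 0, 0, 0, -1], [0, 0, 0, 0, -1]],
  ],
)

```text
time: 10.48
ee_pos: [0.421, 0.3926, 0.0067]
tool_rot: [0.0, 0.066, 0.998, 0.0]
force: [-1.3, -0.3, 4.0]
opening: 0.355
```

```bash
python3 -c "
from h import *
z=cap('wrist','w15')
plan(.4214,.3922,.0075,172.4)
"
```

```text
pos [0.421  0.3927 0.0067] yaw 172.44 q [ 1.03  0.56 -0.37  0.   -0.65 -2.73] t 10.53 open 0.357 F [-0.9  0.2  4.6]
shift cm [-0.05 -0.04 -0.08] turn 0.04
```

View pics/w15.png

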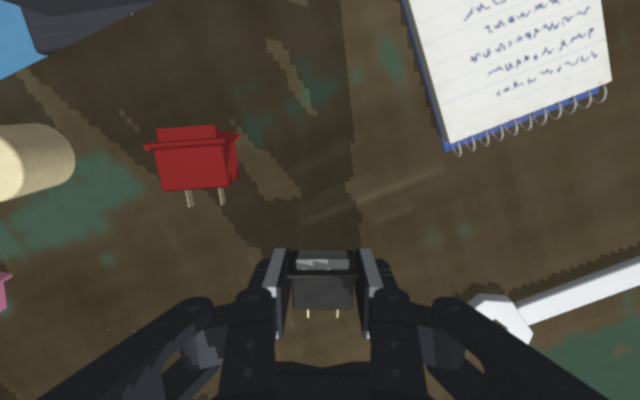

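Request:
move_arm(
  series=[
    [[0, 0, -2, 0, -1], [0, 0, -5, 0, -1], [0, 0, -9, 0, -1], [0, 0, -12, 0, -1], [0, 0, -12, -7, -1], [0, 0, -12, -14, -1], [0, 0, -12, -21, -1], [0, 0, -12, -27.2, -1]],
  ],
)

```text
time: 11.2
ee_pos: [0.4205, 0.392, 0.1261]
tool_rot: [-0.0, -0.173, 0.985, -0.0]
force: [0.3, 0.2, 0.1]
opening: 0.358
```

```bash
python3 -c "
from h import *
plan(.5191,.0710,.127,-160.35)
"
```

```text
pos [0.4205 0.392  0.1261] yaw -160.06 q [ 1.03  0.4  -0.26 -0.   -0.91 -2.25] t 11.2 open 0.358 F [0.3 0.2 0.1]
shift cm [  1.68 -33.54  -0.09] turn 0.29
```

Request:
move_arm(
  series=[
    [[0.2, -4, 0, 0.3, -1], [0.4, -8, 0, 0.3, -1], [0.6, -12, 0, 0.3, -1], [0.8, -16, 0, 0.3, -1], [1.1, -20, 0, 0.3, -1], [1.3, -24, 0, 0.3, -1], [1.5, -28, 0, 0.3, -1], [1.7, -31, 0, 0.3, -1]],
  ],
)

```text
time: 11.87
ee_pos: [0.5087, 0.0918, 0.1259]
tool_rot: [-0.001, -0.167, 0.986, -0.0]
force: [1.5, 0.6, 0.1]
opening: 0.355
```

Request:
move_arm(
  series=[
    [[0, -1.5, 0, 0, -1], [0, -2.5, 0, 0, -1], [0, -2.5, 0, 0, -1], [0, -2.5, 0, 0, -1]],
  ],
)

```text
time: 12.2
ee_pos: [0.517, 0.0711, 0.126]
tool_rot: [-0.0, -0.168, 0.986, 0.0]
force: [-0.3, -0.4, -0.6]
opening: 0.354
```

```bash
python3 -c "
from h import *
z=cap('wrist','w16')
plan(.5191,.0710,.031,-160.35)
"
```

```text
pos [0.517  0.0716 0.1261] yaw -160.65 q [ 0.45  0.32 -0.39 -0.   -0.87 -1.68] t 12.25 open 0.356 F [ 0.3  0.2 -0.2]
shift cm [-0.18 -0.13  9.51] turn -0.3
```

View pics/w16.png

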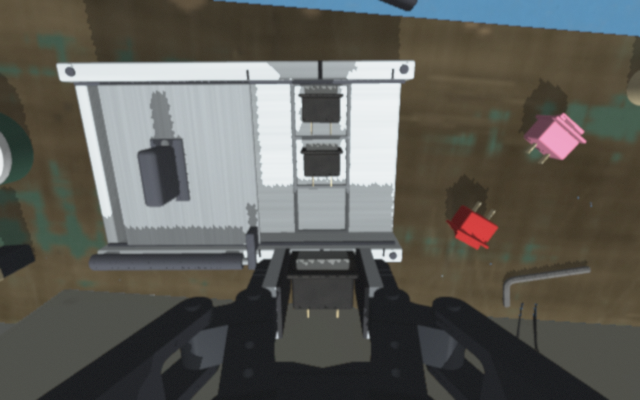

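```bash
python3 -c "
from h import *
z=np.load('pics/w16.npz');P=fx(pts(z)*1000)
for u,v in ((252,210),(252,230),(252,240),(252,250),(252,262),(252,268),(160,262),(230,262),(322,160),(322,110),(322,320),(400,255)): print(u,v,P[v,u].round(0))
prof(z,314,332,255,320,4)
prof(z,314,332,90,200,5)
"
```

```text
252 210 [ 30. -51.  40.]
252 230 [ 42. -50.  48.]
252 240 [ 47. -48.  56.]
252 250 [ 54. -49.  57.]
252 262 [ 64. -50.  55.]
252 268 [ 69. -50.  56.]
160 262 [  62. -114.   58.]
230 262 [ 63. -65.  58.]
322 160 [-5.  1. 32.]
322 110 [-40.   1.  32.]
322 320 [128.  -0.  34.]
400 255 [65. 59. 44.]
255 [ 23.4   0.9 129.7] 56
259 [ 20.9   0.9 138.9] 102
263 [ 21.9   0.9 140.8] 100
267 [ 23.8   0.9 140.6] 93
271 [ 24.9   0.9 142.2] 30
275 [ 25.5   0.9 144.6] 48
279 [ 28.6   0.9 142.4] 59
283 [ 30.5   0.9 142.6] 61
287 [ 32.6   0.8 142.3] 61
291 [ 34.5   1.2 142.4] 60
295 [ 36.4   0.8 142.6] 61
299 [ 38.5   0.8 142.5] 63
303 [ 40.3   1.2 142.8] 63
307 [ 42.4   0.8 142.7] 60
311 [128.4   0.2  21.4] 77
315 [128.1   0.2  27.4] 77
319 [128.5   0.2  32.4] 77
90 [-53.    1.4  29.4] 98
95 [-49.6   1.4  33.9] 60
100 [-46.4   1.4  31.3] 61
105 [-43.1   1.3  31.4] 59
110 [-39.8   1.3  31.2] 61
115 [-36.4   1.3  31.6] 61
120 [-33.    1.3  31.2] 60
125 [-28.3   1.2   9. ] 172
130 [-24.6   1.2   8.5] 173
135 [-20.8   1.2   8.9] 122
140 [-17.    1.2   9.2] 166
145 [-15.5   1.2  29.8] 109
150 [-11.9   1.1  29.2] 60
155 [-8.5  1.1 31.1] 57
160 [-5.   1.1 31.4] 60
165 [-1.3  1.1 31.4] 60
170 [ 2.4  1.  31. ] 61
175 [ 6.1  1.  31.5] 77
180 [14.8  1.   9. ] 185
185 [18.2  0.9 12.3] 111
190 [23.1  0.9  9. ] 168
195 [27.3  0.9  9.1] 170
```

```bash
python3 -c "
from h import *
z=np.load('pics/w16.npz');P=fx(pts(z)*1000);t=fx(robot.observe()['ee_pos'][None]*1000)[0];print(t)
Q=(P-t)[240:].reshape(-1,3); d=z['d'][240:].ravel()
Q=Q[(Q[:,2]>-15)&(d>0)&(d<.3)]
for h in range(-10,130,10):
    s=Q[(Q[:,2]>=h)&(Q[:,2]<h+10)]
    if len(s)>5: print(h,len(s),'x',np.percentile(s[:,0],[1,99]).round(0),'y',np.percentile(s[:,1],[1,99]).round(0))
"
```

```text
[ 30.32638889   2.2710919  126.05256841]
-10 636 x [-7. 91.] y [-188.   13.]
0 735 x [-11.  22.] y [-28.  24.]
10 4000 x [-11.  13.] y [-28.  26.]
20 1047 x [-12.  10.] y [-30.  27.]
30 1461 x [-12.  10.] y [-28.  26.]
40 1964 x [-14.   6.] y [-45.  43.]
50 8254 x [-14.  11.] y [-50.  47.]
60 5592 x [-18.  11.] y [-54.  52.]
70 9994 x [-18.   1.] y [-58.  56.]
80 9483 x [-18.  -7.] y [-62.  59.]
90 711 x [-20. -17.] y [-22.  20.]
```

```bash
python3 -c "
from h import *
z=np.load('pics/w16.npz');P=fx(pts(z)*1000)
Q=P[195:275,238:275].reshape(-1,3); s=Q[(Q[:,2]>45.8)&(Q[:,2]<75)&(Q[:,0]>25)]
for x in range(30,76,4):
    r=s[(s[:,0]>=x)&(s[:,0]<x+4)]
    if len(r)>2: print(x,len(r),'y',np.percentile(r[:,1],[2,98]).round(1),'z',np.percentile(r[:,2],[2,50,98]).round(1))
z=np.load('pics/w12.npz');P=fx(pts(z)*1000);t=fx(np.array([[448.3,45.9,129.2]]))[0]
Q=(P-t)[240:].reshape(-1,3); d=z['d'][240:].ravel()
Q=Q[(Q[:,2]>-15)&(d>0)&(d<.3)]
for h in range(30,70,5):
    s=Q[(Q[:,2]>=h)&(Q[:,2]<h+5)]
    if len(s)>5: print(h,len(s),'x',np.percentile(s[:,0],[1,99]).round(0),'y',np.percentile(s[:,1],[1,99]).round(0))
a=cv2.imread('pics/w16.png')
cv2.imwrite('pics/c12.png',cv2.resize(a[190:290,80:280],(800,400),interpolation=cv2.INTER_CUBIC))
"
```

```text
38 4 y [-51.3 -49.8] z [51.5 54.1 56.9]
42 93 y [-52.7 -47. ] z [46.1 54.5 57.2]
46 59 y [-52.8 -46.9] z [48. 56. 57.]
50 58 y [-52.4 -46.9] z [46.9 55.7 57. ]
54 57 y [-52.7 -47. ] z [47.1 55.5 57.1]
58 100 y [-60.1 -40.3] z [46.  55.4 57.8]
62 114 y [-59.  -42.1] z [46.  55.4 59.1]
66 60 y [-59.6 -47.1] z [50.7 55.9 57.9]
30 645 x [-11.  11.] y [-38.  36.]
35 601 x [-11.  11.] y [-37.  35.]
40 1033 x [-11.  11.] y [-31.  29.]
45 588 x [-13.  -1.] y [-46.  44.]
50 1492 x [-13.  -6.] y [-54.  52.]
55 3486 x [-13.  12.] y [-56.  54.]
60 5668 x [-12.  11.] y [-57.  55.]
65 2676 x [-17.  12.] y [-59.  57.]
```

View pics/c12.png

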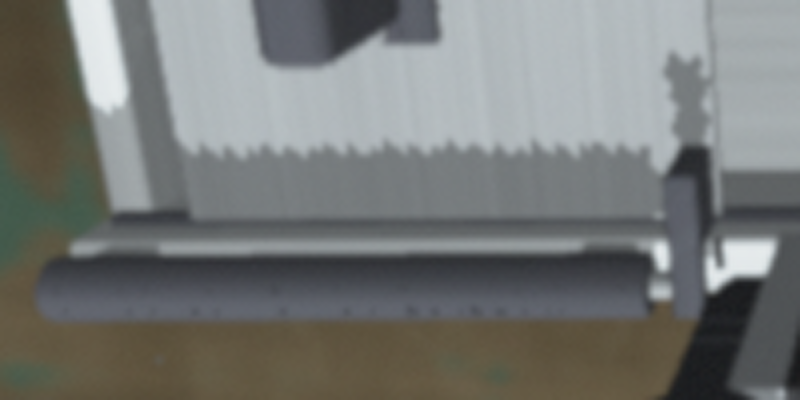

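Request:
move_arm(
  series=[
    [[-0.18, -0.13, 3, -0.3, -1], [-0.18, -0.13, 6, -0.3, -1], [-0.18, -0.13, 8.5, -0.3, -1], [-0.18, -0.13, 9.4, -0.3, -1], [-0.18, -0.13, 9.4, -0.3, -1], [-0.18, -0.13, 9.4, -0.3, -1]],
  ],
)

```text
time: 12.75
ee_pos: [0.5197, 0.0713, 0.0326]
tool_rot: [0.0, -0.171, 0.985, -0.0]
force: [0.9, 0.1, 0.7]
opening: 0.356
```

```bash
python3 -c "
from h import *
robot.capture('top')
z=cap('wrist','w17')
plan(.5191,.0710,.0155,-160.35)
p=robot.observe()['ee_pos'][None]*1000; print('tcp f',fx(p))
prof(z,314,332,110,330,4)
a=cv2.imread('pics/w17.png')
cv2.imwrite('pics/c13.png',cv2.resize(a[165:365,190:390],(600,600),interpolation=cv2.INTER_CUBIC))
"
```

```text
pos [0.5205 0.0714 0.0338] yaw -160.3 q [ 0.45  0.45 -0.48  0.   -0.64 -1.67] t 12.85 open 0.356 F [-0.  -1.1 -0.3]
shift cm [0.15 0.01 1.83] turn 0.05
tcp f [[33.55514161  0.83254333 33.7828438 ]]
110 [-37.9   0.   31.4] 60
114 [-36.2   0.   30.9] 61
118 [-34.6   0.   30.9] 59
122 [-33.    0.   31.2] 57
126 [-31.2   0.   30.2] 139
130 [-27.9   0.    8.6] 167
134 [-26.   -0.1   8.6] 169
138 [-24.    0.    8.8] 168
142 [-22.1   0.    9. ] 166
146 [-20.5   0.   12.7] 88
150 [-18.6   0.   12.7] 99
154 [-16.    0.    8.9] 169
158 [-14.    0.    8.9] 155
162 [-15.5   0.   29.6] 100
166 [-13.7   0.   29.6] 93
170 [-11.9   0.   29.9] 42
174 [-10.9   0.   33.8] 60
178 [-8.5  0.  31.2] 58
182 [-6.7  0.  31.3] 60
186 [-4.8  0.  31.1] 58
190 [-2.9  0.  31.2] 58
194 [-1.1  0.  31.5] 58
198 [ 0.8  0.1 31.2] 60
202 [ 2.7  0.1 31.4] 59
206 [ 4.6  0.1 31.4] 43
210 [ 6.7  0.1 31. ] 77
214 [16.1  0.1  8.8] 167
218 [18.1  0.1  9.6] 93
222 [19.2  0.1 12.7] 88
226 [23.1  0.1  8.5] 161
230 [25.3  0.1  8.8] 163
234 [27.6  0.1  8.9] 165
238 [30.   0.1  8.8] 165
242 [32.4  0.1  8.8] 163
246 [34.9  0.1  8.5] 167
250 [37.2  0.1  8.7] 126
254 [26.6  0.1 36.1] 55
258 [25.3  0.1 42.9] 65
262 [24.4  0.1 48.5] 99
266 [26.5  0.1 48.2] 92
270 [28.1  0.1 48.7] 42
274 [28.4  0.1 51.7] 33
278 [29.8  0.1 52.5] 57
282 [33.3  0.1 49.7] 60
286 [35.1  0.1 50. ] 59
290 [37.1  0.1 50. ] 58
294 [39.   0.1 50.1] 59
298 [41.1  0.1 50. ] 61
302 [43.2  0.1 49.8] 61
306 [45.2  0.1 49.9] 58
310 [56.8  0.1 36. ] 47
314 [57.8  0.1 37.9] 68
318 [59.3  0.1 39. ] 97
322 [59.3  0.1 42.1] 98
326 [59.4  0.1 44.9] 181
```

View pics/w17.png

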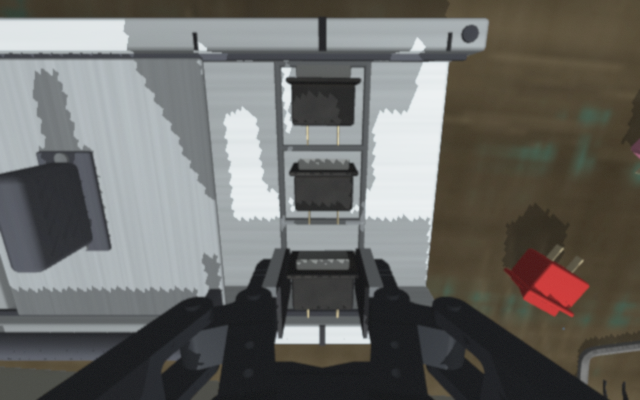

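View pics/c13.png

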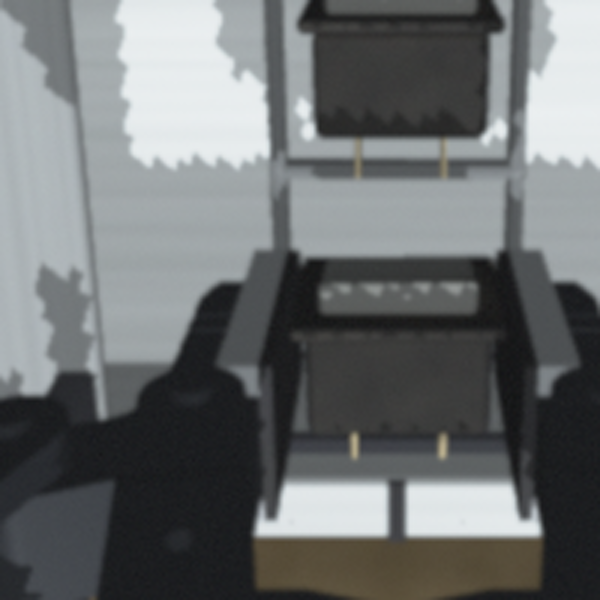

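Request:
move_arm(
  series=[
    [[0.12, 0, 0, 0, -1], [0.12, 0, 0.4, 0, -1], [0.12, 0, 0.8, 0, -1], [0.12, 0, 1.1, 0, -1], [0.12, 0, 1.1, 0, -1]],
  ],
)

```text
time: 13.27
ee_pos: [0.5177, 0.0697, 0.0206]
tool_rot: [-0.001, -0.17, 0.985, -0.0]
force: [-0.6, -0.2, 0.3]
opening: 0.356
```

```bash
python3 -c "
from h import *
robot.capture('top')
z=cap('wrist','w18')
plan(.5191,.0710,.0155,-160.35)
p=robot.observe()['ee_pos'][None]*1000; print('tcp f',fx(p))
prof(z,314,332,170,330,3)
a=cv2.imread('pics/w18.png')
cv2.imwrite('pics/c14.png',cv2.resize(a[165:365,220:420],(600,600),interpolation=cv2.INTER_CUBIC))
"
```

```text
pos [0.5181 0.0699 0.021 ] yaw -160.38 q [ 0.44  0.47 -0.49  0.   -0.61 -1.67] t 13.37 open 0.36 F [ 0.6 -0.2 -0.2]
shift cm [-0.14  0.07  0.55] turn -0.03
tcp f [[30.74080718  0.24722464 20.99584225]]
170 [-13.2  -0.6   9. ] 147
173 [-15.8  -0.6  29.3] 101
176 [-14.6  -0.7  29.8] 94
179 [-13.3  -0.6  29.5] 92
182 [-11.9  -0.6  29.2] 48
185 [-11.7  -0.6  33.8] 47
188 [-10.4  -0.5  33.5] 58
191 [-8.5 -0.6 31. ] 59
194 [-7.3 -0.6 31.3] 60
197 [-6.  -0.6 31.3] 59
200 [-4.7 -0.6 31.2] 59
203 [-3.5 -0.6 31.5] 58
206 [-2.  -0.6 31.2] 59
209 [-0.7 -0.6 31.3] 58
212 [ 0.5 -0.6 31.5] 60
215 [ 1.9 -0.6 31.4] 60
218 [ 3.3 -0.6 31.2] 61
221 [ 4.5 -0.7 31.7] 59
224 [ 6.  -0.6 31.2] 59
227 [15.9 -0.6  8.8] 160
230 [17.5 -0.6  8.7] 158
233 [18.  -0.6 11.6] 69
236 [19.2 -0.6 12.6] 88
239 [20.7 -0.6 12.8] 142
242 [23.9 -0.6  8.9] 164
245 [25.8 -0.6  8.5] 166
248 [27.3 -0.6  8.8] 163
251 [23.8 -0.6 20. ] 73
254 [23.8 -0.6 23.4] 55
257 [23.4 -0.6 27.4] 54
260 [20.6 -0.6 36.1] 118
263 [22.1 -0.6 35.8] 100
266 [23.8 -0.6 35.4] 93
269 [25.  -0.6 35.7] 69
272 [25.4 -0.6 37.6] 27
275 [25.7 -0.6 39.8] 46
278 [27.2 -0.6 39.5] 58
281 [29.7 -0.6 37.7] 60
284 [31.2 -0.6 37.6] 60
287 [32.7 -0.6 37.6] 59
290 [34.3 -0.6 37.4] 58
293 [35.8 -0.6 37.3] 58
296 [37.3 -0.6 37.3] 60
299 [38.7 -0.6 37.5] 61
302 [40.2 -0.6 37.4] 62
305 [41.7 -0.7 37.5] 59
308 [43.3 -0.7 37.4] 61
311 [59.1 -0.7 16.8] 92
314 [59.1 -0.7 19.3] 93
317 [58.9 -0.7 22. ] 94
320 [58.8 -0.7 24.6] 94
323 [59.1 -0.7 26.6] 97
326 [59.4 -0.5 28.5] 95
329 [59.1 -0.7 31.1] 86
```

View pics/c14.png

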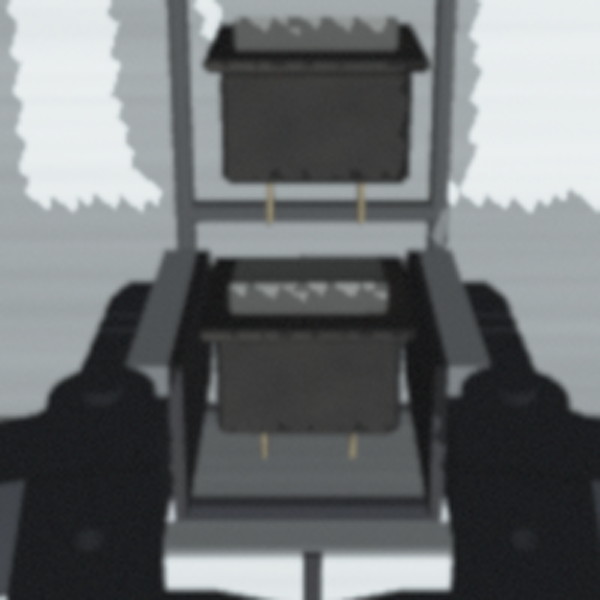

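Request:
move_arm(
  series=[
    [[-0.15, 0.06, 0, 0, -1], [-0.15, 0.06, 0, 0, -1], [-0.15, 0.06, 0.2, 0, -1], [-0.15, 0.06, 0.2, 0, -1]],
  ],
)

```text
time: 13.7
ee_pos: [0.5192, 0.071, 0.0189]
tool_rot: [-0.0, -0.17, 0.985, -0.0]
force: [-0.9, -0.5, 0.9]
opening: 0.356
```

```bash
python3 -c "
from h import *
robot.capture('top')
z=cap('wrist','w19')
plan(.5191,.0710,.0155,-160.35)
p=robot.observe()['ee_pos'][None]*1000; print('tcp f',fx(p))
prof(z,314,332,176,192,3)
prof(z,314,332,266,282,3)
"
```

```text
pos [0.5193 0.071  0.0191] yaw -160.37 q [ 0.45  0.47 -0.49 -0.   -0.61 -1.67] t 13.8 open 0.357 F [-0.2  0.5  1. ]
shift cm [0.02 0.   0.36] turn -0.02
tcp f [[32.27473334  0.93126827 19.10610072]]
176 [-13.2   0.1  29.1] 92
179 [-11.9   0.1  29.1] 47
182 [-11.6   0.1  33.4] 47
185 [-10.4   0.1  33.6] 58
188 [-8.6  0.1 31.1] 58
191 [-7.4  0.1 31.3] 60
266 [25.2  0.1 34. ] 92
269 [26.8  0.1 33.8] 69
272 [27.3  0.1 35.6] 27
275 [27.4  0.1 37.9] 46
278 [28.7  0.1 38.2] 59
281 [31.6  0.1 35.6] 60
```

Request:
move_arm(
  series=[
    [[0, 0, 0.2, 0, -1], [0, 0, 0.4, 0, -1], [0, 0, 0.4, 0, -1], [0, 0, 0.4, 0, -1]],
  ],
)

```text
time: 14.13
ee_pos: [0.5192, 0.071, 0.015]
tool_rot: [-0.0, -0.17, 0.985, -0.0]
force: [0.4, 1.0, 1.1]
opening: 0.357
```

```bash
python3 -c "
from h import *
z=cap('wrist','w20')
plan(.5191,.0710,.0155,-160.35)
p=robot.observe()['ee_pos'][None]*1000; print('tcp f',fx(p))
prof(z,314,332,176,192,3)
prof(z,314,332,266,291,3)
"
```

```text
pos [0.5194 0.071  0.0151] yaw -160.37 q [ 0.45  0.48 -0.49  0.   -0.6  -1.67] t 14.18 open 0.357 F [ 0.1 -1.1  0.2]
shift cm [ 0.03  0.   -0.04] turn -0.02
tcp f [[32.36137017  0.91922839 15.13571299]]
176 [-14.1   0.1  29.4] 93
179 [-12.8   0.1  29.2] 88
182 [-11.9   0.1  30.7] 34
185 [-11.5   0.1  33.9] 57
188 [-10.2   0.1  33.5] 50
191 [-8.4  0.1 31.3] 60
266 [25.2  0.  30.2] 92
269 [27.   0.  29.5] 69
272 [27.1  0.  32. ] 27
275 [27.5  0.  33.8] 44
278 [28.8  0.  33.9] 57
281 [31.5  0.  31.8] 60
284 [33.1  0.  31.4] 59
287 [34.3  0.  31.9] 59
290 [36.   0.  31.6] 59
```

Seated to within ~0.2 mm of the neighbour's height; release with a small opening.

Request:
move_arm(
  series=[
    [[0, 0, 0, 0, -0.15], [0, 0, 0, 0, -0.1], [0, 0, 0, 0, -0.05], [0, 0, -0.5, 0, -0.05], [0, 0, -2, 0, -0.05], [0, 0, -5, 0, -0.05], [0, 0, -8, 0, -0.05], [0, 0, -8, 0, -0.05]],
  ],
)

```text
time: 14.85
ee_pos: [0.5233, 0.0723, 0.1014]
tool_rot: [0.006, -0.171, 0.985, 0.001]
force: [0.7, 0.7, 0.0]
opening: 0.474
```

```bash
python3 -c "
from h import *
z=cap('wrist','w21')
# tab parked TCP target f(0,-105) with y bias
t=o+(-105)*Y; plan(t[0]/1000,t[1]/1000,.11,-160.35)
"
```

```text
pos [0.5217 0.072  0.0989] yaw -160.34 q [ 0.45  0.36 -0.42  0.   -0.79 -1.67] t 14.9 open 0.475 F [-1.   0.1 -0.3]
shift cm [  3.48 -10.6   -1.14] turn 0.01
```

View pics/w21.png

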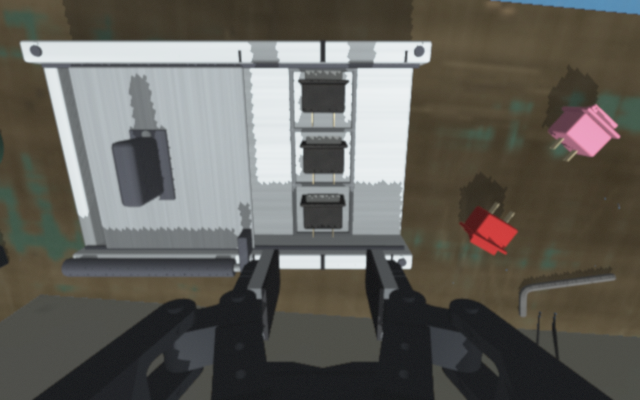

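Request:
move_arm(
  series=[
    [[0.5, 0, -1.5, 0, 0], [1.5, -3, -2, 0, 0], [2.5, -7, -2, 0, 0], [3.5, -10.5, -2, 0, 0], [3.5, -10.5, -2, 0, 0], [3.5, -10.5, -2, 0, 0]],
  ],
)

```text
time: 15.4
ee_pos: [0.5209, -0.0414, 0.1146]
tool_rot: [-0.001, -0.169, 0.986, 0.0]
force: [-0.3, 0.2, -0.8]
opening: 0.497
```

```bash
python3 -c "
from h import *
robot.capture('top')
z=cap('wrist','w22')
t=o+(-105)*Y; plan(t[0]/1000,t[1]/1000,.047,-160.35)
p=robot.observe()['ee_pos'][None]*1000; print('tcp f',fx(p))
P=fx(pts(z)*1000)
Q=P[150:330,230:420].reshape(-1,3); s=Q[(Q[:,2]>67)&(Q[:,2]<76)]; print(len(s),np.percentile(s,[1,50,99],axis=0).round(1))
print(cv2.minAreaRect(s[:,:2].astype(np.float32)))
"
```

```text
pos [ 0.5213 -0.0395  0.1148] yaw -160.4 q [ 0.23  0.33 -0.4  -0.   -0.84 -1.46] t 15.5 open 0.499 F [-0.5  0.2 -0.3]
shift cm [-0.31 -0.11  6.78] turn -0.05
tcp f [[  -2.99781598 -103.87713692  114.76594996]]
1040 [[ -17.7 -110.7   68.1]
 [  -1.6 -105.1   72. ]
 [  16.9  -99.6   73.5]]
((-0.3031425476074219, -105.27210998535156), (35.35512161254883, 11.450984001159668), 0.36263781785964966)
```

View pics/w22.png

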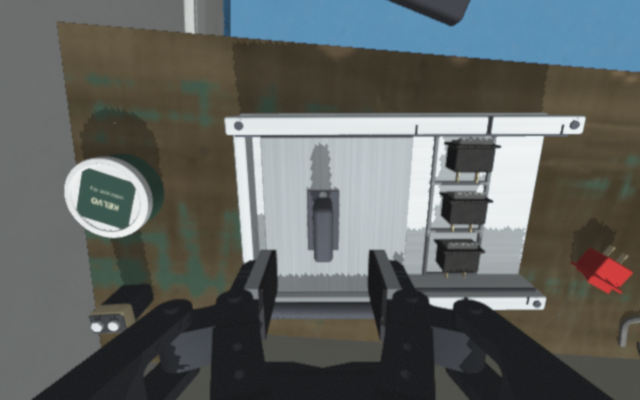

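Request:
move_arm(
  series=[
    [[-0.28, -0.1, 1, 0, 0], [-0.28, -0.1, 3, 0, 0], [-0.28, -0.1, 5, 0, 0], [-0.28, -0.1, 6.6, 0, 0], [-0.28, -0.1, 6.6, 0, 0], [-0.28, -0.1, 6.6, 0, 0]],
  ],
)

```text
time: 16.0
ee_pos: [0.5241, -0.0388, 0.0481]
tool_rot: [-0.001, -0.171, 0.985, -0.0]
force: [1.3, 0.3, 0.5]
opening: 0.499
```

```bash
python3 -c "
from h import *
z=cap('wrist','w23')
t=o+(-104.7)*Y; plan(t[0]/1000,t[1]/1000,.047,-160.35)
"
```

```text
pos [ 0.525  -0.0388  0.0492] yaw -160.27 q [ 0.23  0.43 -0.46  0.   -0.68 -1.46] t 16.05 open 0.498 F [-0.4  0.9  0.8]
shift cm [ 0.08 -0.03  0.22] turn 0.08
```

View pics/w23.png

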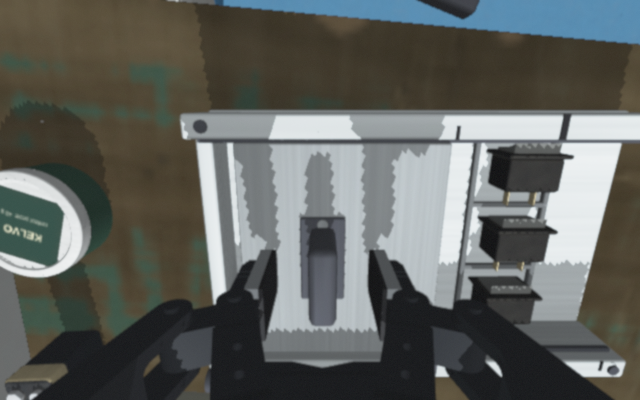

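Request:
move_arm(
  series=[
    [[0, 0, 0.1, 0, -0.3], [0, 0, 0.1, 0, -0.7], [0, 0, 0.1, 0, -1], [0, 0, 0.1, 0, -1], [0, 0, 0.1, 0, -1], [0, 0, 0.1, 0, -1], [0, 0, 0.1, 0, -1], [0, 0, 0.1, 0, -1]],
  ],
  force=60,
)

```text
time: 16.72
ee_pos: [0.5251, -0.0388, 0.0493]
tool_rot: [0.001, -0.171, 0.985, 0.0]
force: [-2.3, 5.3, 3.7]
opening: 0.127
```

```bash
python3 -c "
from h import *
z=cap('wrist','w24')
t=o+(-104.7+46)*Y; plan(t[0]/1000,t[1]/1000,.048,-160.35)
p=robot.observe()['ee_pos'][None]*1000; print('tcp f',fx(p))
"
```

```text
pos [ 0.5251 -0.0387  0.0493] yaw -160.36 q [ 0.23  0.43 -0.46 -0.   -0.68 -1.46] t 16.77 open 0.13 F [-2.4  4.6  4. ]
shift cm [0.08 4.57 0.13] turn -0.01
tcp f [[   0.83691164 -104.40708227   49.28492665]]
```

View pics/w24.png

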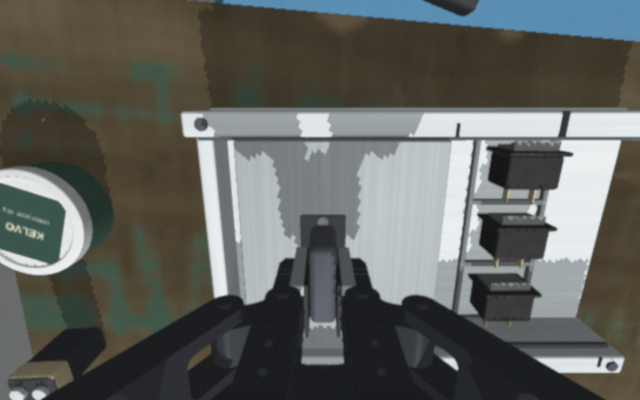

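Request:
move_arm(
  series=[
    [[0, 0.8, 0, 0, -1], [0, 1.6, 0, 0, -1], [0, 2.4, 0, 0, -1], [0, 3.2, 0, 0, -1], [0, 4, 0, 0, -1], [0, 4.6, 0, 0, -1], [0, 4.6, 0, 0, -1], [0, 4.6, 0, 0, -1]],
  ],
)

```text
time: 17.43
ee_pos: [0.5099, 0.0037, 0.0493]
tool_rot: [0.001, -0.171, 0.985, -0.001]
force: [0.8, -6.6, 5.5]
opening: 0.125
```

```bash
python3 -c "
from h import *
robot.capture('top')
z=cap('wrist','w25'); z2=cap('scene','s25')
t=o+(-104.4+46)*Y; plan(t[0]/1000,t[1]/1000,.048,-160.35)
p=robot.observe()['ee_pos'][None]*1000; print('tcp f',fx(p))
a=cv2.imread('pics/w25.png')
cv2.imwrite('pics/c15.png',cv2.resize(a[90:390,330:570],(640,600)[::1],interpolation=cv2.INTER_CUBIC) if 0 else cv2.resize(a[100:300,360:560],(600,600),interpolation=cv2.INTER_CUBIC))
"
```

```text
pos [0.5101 0.0034 0.0493] yaw -160.32 q [ 0.33  0.41 -0.5   0.   -0.66 -1.56] t 17.58 open 0.129 F [ 1.7 -6.6  6. ]
shift cm [0.09 0.12 0.13] turn 0.03
tcp f [[  0.85317314 -59.63815136  49.27821952]]
```

View pics/w25.png

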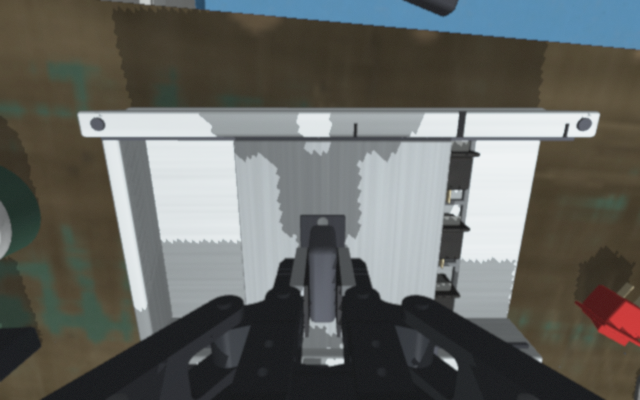

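View pics/c15.png

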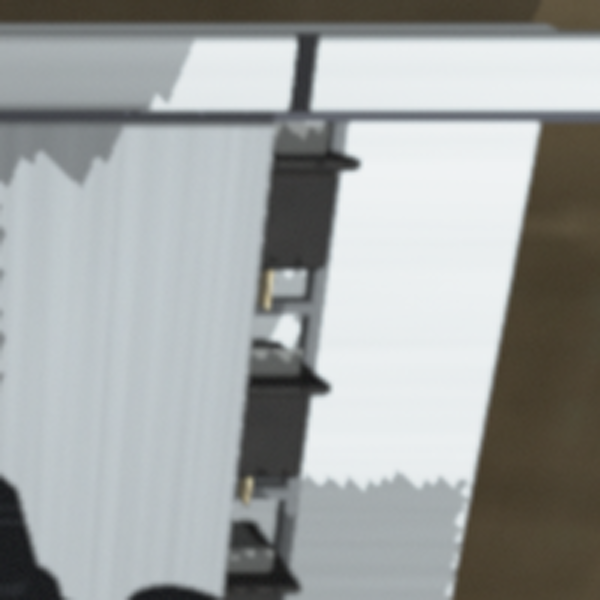

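```bash
cat > e.py <<'E'
from h import *
import sys
def edges(name):
    z=np.load(f'pics/{name}.npz')
    f=lambda u,v,h: fx(ray(z,u,v,h)*1000).round(2)
    g=z['p'].astype(float).mean(-1)
    # marks on rail top: darkest col in row range
    for v in (128,131,134):
        for a,b in ((340,375),(445,480),(550,580)):
            r=255-g[v,a:b]; w=np.clip(r-np.median(r)-25,0,None)
            if w.sum(): print('mark',v,(a+(w*np.arange(b-a)).sum()/w.sum()).round(1),f(a+(w*np.arange(b-a)).sum()/w.sum(),v,.044))
    P=fx(pts(z)*1000)
    for v in (143,146,160,170,180,210,225,235,270,280):
        m=(abs(P[v,:,2]-40)<3)&(np.arange(640)>330)&(np.arange(640)<500)
        if m.any():
            u=np.where(m)[0].max(); print('edge',v,u,f(u+.5,v,.040),P[v,u].round(1))
edges(sys.argv[1])
E
python3 e.py w25
```

```text
mark 128 355.1 [-62.79 -46.07  44.  ]
mark 128 460.4 [-62.81   0.15  44.  ]
mark 128 571.0 [-62.84  48.58  44.  ]
mark 131 355.0 [-61.5  -46.09  44.  ]
mark 131 460.1 [-61.53   0.17  44.  ]
mark 131 565.5 [-61.55  46.44  44.  ]
mark 134 354.7 [-60.2  -46.18  44.  ]
mark 134 459.6 [-60.23   0.11  44.  ]
mark 134 564.7 [-60.26  46.38  44.  ]
edge 143 451 [-55.85  -1.49  40.  ] [-56.   -2.1  40.9]
edge 146 451 [-54.49  -1.34  40.  ] [-54.6  -1.8  40.6]
edge 160 449 [-48.06  -1.53  40.  ] [-48.2  -2.   40.6]
edge 170 448 [-43.36  -1.47  40.  ] [-43.2  -1.3  38.9]
edge 180 447 [-38.58  -1.41  40.  ] [-38.6  -1.6  39.9]
edge 210 444 [-23.72  -1.23  40.  ] [-23.8  -1.5  40.1]
edge 225 442 [-15.97  -1.37  40.  ] [-16.2  -1.9  40.7]
edge 235 441 [-10.68  -1.31  40.  ] [-11.   -1.8  40.7]
edge 270 437 [ 8.63 -1.33 40.  ] [ 8.  -2.1 41.3]
edge 280 436 [14.4  -1.26 40.  ] [14.1 -1.7 40.5]
```

View pics/s25.png

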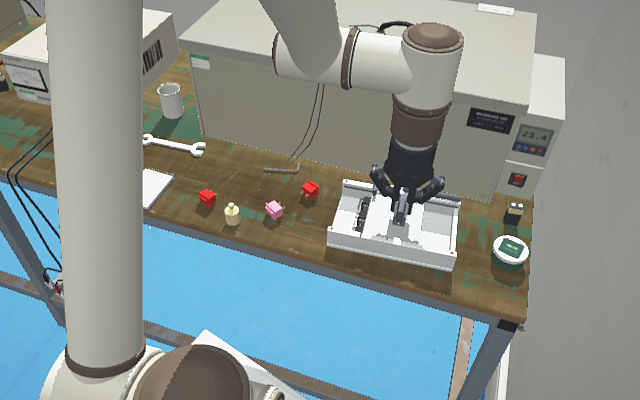

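Request:
move_arm(
  series=[
    [[0, 0.1, 0, 0, -1], [0, 0.15, 0, 0, -1], [0, 0.15, 0, 0, -1], [0, 0.15, 0, 0, -1], [0, 0.15, 0, 0, -1], [0, 0.15, 0, 0, -1]],
  ],
)

```text
time: 18.08
ee_pos: [0.5096, 0.0047, 0.0493]
tool_rot: [0.001, -0.171, 0.985, -0.001]
force: [1.4, -6.1, 5.3]
opening: 0.128
```

```bash
python3 -c "
from h import *
z=cap('wrist','w26')
p=robot.observe();print('tcp f',fx(p['ee_pos'][None]*1000),p['force'],p['time'],p['opening'])
"; python3 e.py w26
```

```text
tcp f [[  0.82509437 -58.23609762  49.27896608]] [ 1.93411257 -6.81312637  5.20853326] 18.1333 0.12429073125805845
mark 128 352.2 [-62.78 -46.09  44.  ]
mark 128 457.6 [-62.79   0.12  44.  ]
mark 128 571.0 [-62.8   49.82  44.  ]
mark 131 352.1 [-61.49 -46.09  44.  ]
mark 131 457.3 [-61.5    0.14  44.  ]
mark 131 563.0 [-61.51  46.57  44.  ]
mark 134 352.1 [-60.2  -46.09  44.  ]
mark 134 456.9 [-60.2    0.11  44.  ]
mark 134 562.0 [-60.21  46.39  44.  ]
edge 143 451 [-55.83  -0.26  40.  ] [-55.8  -0.3  39.6]
edge 146 451 [-54.47  -0.11  40.  ] [-54.6  -0.7  41. ]
edge 160 449 [-48.04  -0.3   40.  ] [-48.2  -1.   41.2]
edge 170 448 [-43.34  -0.24  40.  ] [-43.5  -0.7  40.6]
edge 180 447 [-38.56  -0.19  40.  ] [-38.8  -0.9  41.1]
edge 210 444 [-23.69  -0.    40.  ] [-23.6  -0.2  39.8]
edge 225 442 [-15.95  -0.16  40.  ] [-16.3  -0.8  41. ]
edge 235 441 [-10.66  -0.09  40.  ] [-10.6  -0.2  39.8]
edge 270 437 [ 8.65 -0.12 40.  ] [ 8.4 -0.6 40.5]
edge 280 436 [14.42 -0.06 40.  ] [14.8 -0.1 39.3]
```

Request:
move_arm(
  series=[
    [[0, 0.02, 0, 0, -1], [0, 0.02, 0, 0, -1], [0, 0.02, 0, 0, -1], [0, 0.02, 0, 0, -1], [0, 0.02, 0, 0, -1], [0, 0.02, 0, 0, -1], [0, 0.02, 0, 0, -1], [0, 0.02, 0, 0, -1]],
  ],
)

```text
time: 18.8
ee_pos: [0.5095, 0.0049, 0.0493]
tool_rot: [0.001, -0.171, 0.985, -0.001]
force: [1.2, -6.8, 4.8]
opening: 0.123
```

```bash
python3 -c "
from h import *
z=cap('wrist','w27'); cap('top','t27')
p=robot.observe();print('tcp f',fx(p['ee_pos'][None]*1000),p['force'],p['time'],p['opening'])
a=cv2.imread('pics/w27.png')[90:340,340:620]; b=cv2.imread('pics/t27.png')[110:235,220:480]
cv2.imwrite('pics/c16.png',cv2.resize(a,(672,600),interpolation=cv2.INTER_CUBIC));cv2.imwrite('pics/c17.png',cv2.resize(b,(780,375),interpolation=cv2.INTER_CUBIC))
"; python3 e.py w27|grep -v 128
```

```text
tcp f [[  0.82510779 -58.11650635  49.27619296]] [ 1.70941425 -6.73981     4.95611546] 18.9 0.12405092697840966
mark 131 351.7 [-61.49 -46.15  44.  ]
mark 131 456.9 [-61.5    0.14  44.  ]
mark 131 562.7 [-61.51  46.61  44.  ]
mark 134 351.6 [-60.2  -46.13  44.  ]
mark 134 456.5 [-60.2    0.11  44.  ]
mark 134 561.6 [-60.21  46.38  44.  ]
edge 143 451 [-55.83  -0.11  40.  ] [-55.9  -0.5  40.3]
edge 146 451 [-5.447e+01  4.000e-02  4.000e+01] [-54.5  -0.2  40.1]
edge 160 449 [-48.04  -0.15  40.  ] [-48.2  -0.9  41.3]
edge 170 448 [-43.34  -0.1   40.  ] [-43.6  -0.8  41.3]
edge 180 447 [-38.56  -0.04  40.  ] [-38.4   0.   39.2]
edge 210 443 [-23.69  -0.34  40.  ] [-23.9  -0.8  40.5]
edge 225 442 [-1.595e+01 -1.000e-02  4.000e+01] [-16.4  -0.7  41.2]
edge 235 441 [-10.66   0.05  40.  ] [-10.9  -0.4  40.5]
edge 270 437 [8.65e+00 3.00e-02 4.00e+01] [ 8.1 -0.6 41.1]
edge 280 436 [14.42  0.09 40.  ] [14.  -0.4 40.7]
```

View pics/c16.png

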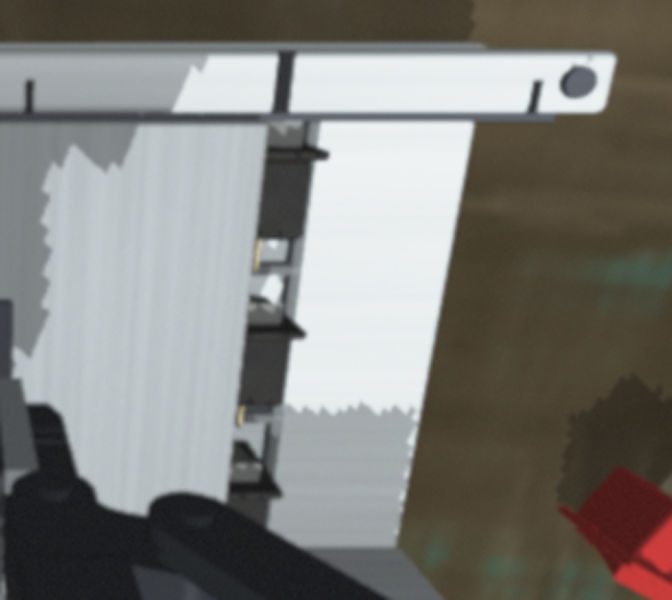

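View pics/c17.png

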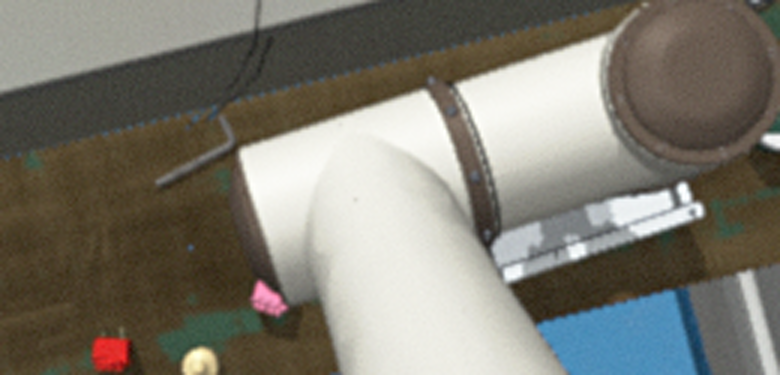

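The shutter edge lies on the half-way mark and is steady. All three switches stand square in the row, and the weight and look-alikes haven't moved.

```bash
python3 -c "
from h import *
print(robot.hand_in())"
```

```text
the job is handed in; nothing more can be done
None
```

The job is handed in at about 18.9 s of the 61 s allowed, with the arm still holding the shutter at half travel.

- **Switches:** both black switches are in the near and far pockets, and I released them with the shutter still open. Just before release, each stood 39.0 mm from the middle switch and level with it to within about 0.2 mm. The picture taken after the second release shows all three seated and square in the row.
- **Shutter:** I gripped the tab at 60 N and pulled the shutter to half travel. My last check put its leading edge within about 0.3 mm of the half-way mark on the near rail. It moved only about 0.1 mm over the last 0.8 s, with about 6.8 N of spring force showing at the wrist.
- **Left alone:** I did not touch the brass weight or the red and pink look-alikes. The arm hid some of them in the last pictures, but those I could see had not moved.
- **Disagreements:** single-view fixture positions differed by 1–2 mm, within the camera calibration, so I placed each switch relative to the middle one at the same height. The shutter first stopped 1.5 mm short and I corrected it.

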